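# Turn the varnished display bases over and stack them

### The arm

A 7-joint arm with a two-finger parallel gripper is mounted at the origin on the work surface. World frame = base frame: x ahead of the robot, y to its left, z up, the work surface at z = 0. Lengths are in m, angles in rad, forces in N, time in s.
With the tool pointing down it reaches from about 0.4 to 0.85 m from the base axis. Payload 10.4 kg.
Tool frame: the origin (TCP) lies at the very end of the fingers, on their centre line; the grasp point (between the pads) lies 19 mm behind it (manip.grip_point_offset is the z of the grasp point in the tool frame, in m); z points along the fingers, y is the direction in which the jaws open and shut (so a half turn about z gives the same grasp; the last joint's range is limited). The gripper opens to 85 mm and grips with 20 to 120 N. Pads are 22 mm wide; open, the fingers measure 114 mm over their backs; the gripper's body (76 mm by 85 mm) begins 54 mm behind the grasp point. The pads swing forward as they close: fully open they stand 13 mm farther back than shut.
Start: joints at [-1.373, 0.332, -0.065, 1.46, 0.022, 1.35, -0.088], TCP at [0.137, 0.61, 0.231] pointing down, gripper open.
Joint ranges: [-2.6, 2.6], [-0.5, 2.12], [-1.47, 1.34], [0.16, 2.42], [-1.27, 4.41], [0.06, 2.06], [-2.6, 2.6]. Speed limits (rad/s): [2.22, 2.22, 2.79, 2.79, 3.14, 3.14, 3.14].

### API

Orientations are given as a unit quaternion [x, y, z, w].
In Python, from workcell import manip, camera, get_calibration, hand_in gives the robot as it stands.
- The arm moves only by the shell command python3 -m pendant 'ROWS' [FORCE]. ROWS is JSON, a list of rows, each a list of 5 numbers: the shift along the tool's x, y, z in units of 40 mm (1.0 is 40 mm), then the turn about the tool's z in units of 6 degrees (1.0 is 6 degrees), then the closure, from 0 (fully open) to 1 (shut). A call has 1 to 5 rows; each row is the pose to reach, as a shift and turn from the pose commanded when the call began, along the tool's axes at that moment; what a row does not reach only later rows make up. A row lasts 1/8 s, in which the tool goes at most 62.5 mm and 10.7 degrees, less where a joint would pass 70% of its speed; a pose out of reach is approached as far as the arm can. A call with a gripper value outside its range is refused whole. The fingers move at their own pace and stop on an object; FORCE is the grip in N (left out, the last holds). Time passes only in rows, so rows that repeat a pose let the fingers close. It gives the time, the measured TCP pose, the force and the opening at its end, in the units of the state.
- manip.get_obs(): the state, without advancing time (a new reading comes with each control period).
- camera(name): name is "side" or "top" or "wrist"; returns (picture, depth): 480x640x3 uint8, red, green, blue; 480x640 float32, m along the optical axis (not along the pixel's ray), 0 where there is no reading.
- get_calibration(name): a dict with "vfov" (degrees; the focal length in pixels is half the picture's height over the tangent of half this angle, whatever the lens; pixels are square), "cx", "cy" (the principal point, pixels), "position" and "rotation" of the camera in the world. Camera axes: x right, y down, z forward; pixel columns grow to the right and rows downward; lengths in m; the calibration is good to about 2 mm. A picture is of the moment at which its call begins: read the wrist's pose just before it. get_calibration takes no time and is no camera call; for the wrist camera it gives the pose at the moment of the call.
- hand_in(): hands the job in, once; it reports no verdict.
The state is a dict: "clock": time; "joint_pos": joint angles; "joint_velocities": joint speeds; "tau": joint torques, N m; "position": TCP position; "ee_rot": TCP orientation; "ft_force": force on the tool from outside, world axes, zero at the start; "torque": the same for the moment, N m; "grip_width": opening from 0.0 (shut) to 1.0 (fully open).
Only numpy, scipy, OpenCV 4.12 (cv2) and the standard library are available. Lean on these libraries where they do the work, as an engineer would, in place of code of your own. Each camera call takes 0.05 s, during which the arm holds its last target.

### The job

The varnished tops of the round wooden bases standing on the drying board are dry: turn every base over with the forked spatula, taking it up under the rim with the foot between the tines and tipping it off with a quick turn of the wrist, so that all of them lie foot up; fingers must not touch a base while it is on edge. Then lay the spatula back in its cradle as it was, and only then stack all the bases, foot up, in one pile centred on the plate. Do not disturb the tape roll and the paint tube.

Things in the scene. Friction and masses are not known exactly. Their poses are not given: they have to be found in the camera images.
- base0: round turned wooden base, 35 g: a disc 68 mm across, 8 mm thick, on a round foot 34 mm across, 12 mm high (20 mm in all), so a 12 mm gap runs under its overhanging rim. Origin: centre of the foot's end face; z points from there to the plain varnished face 20 mm away. Starts standing on its foot on the board, z up; turned over, z points down and the origin is on top. May be absent.
- base1: round turned wooden base, 35 g: a disc 68 mm across, 8 mm thick, on a round foot 34 mm across, 12 mm high (20 mm in all), so a 12 mm gap runs under its overhanging rim. Origin: centre of the foot's end face; z points from there to the plain varnished face 20 mm away. Starts standing on its foot on the board, z up; turned over, z points down and the origin is on top. May be absent.
- base2: round turned wooden base, 35 g: a disc 68 mm across, 8 mm thick, on a round foot 34 mm across, 12 mm high (20 mm in all), so a 12 mm gap runs under its overhanging rim. Origin: centre of the foot's end face; z points from there to the plain varnished face 20 mm away. Starts standing on its foot on the board, z up; turned over, z points down and the origin is on top. May be absent.
- base3: round turned wooden base, 35 g: a disc 68 mm across, 8 mm thick, on a round foot 34 mm across, 12 mm high (20 mm in all), so a 12 mm gap runs under its overhanging rim. Origin: centre of the foot's end face; z points from there to the plain varnished face 20 mm away. Starts standing on its foot on the board, z up; turned over, z points down and the origin is on top. May be absent.
- board: fixed plywood drying board, 220 (its x) by 620 (its y) mm, flat top face 30 mm above the table. Origin: centre of its underside on the table. A base tipped off the fork sideways, the fork on edge just above the board, comes to rest with its centre about 75 mm to that side of where it was held.
- plate: fixed flat round white plate with a grey middle, 144 mm across, flat top 8 mm above the table, no rim. Origin: centre of its underside.
- cradle: fixed dark wooden cradle for the spatula: a 150 x 50 mm foot block 12 mm thick with two posts, 10 mm thick, centred 62 mm either side of its middle along its x. Each post has a flat seat 105 mm above the table between two lips 30 mm apart (tops at 120 mm); the handle lies in them. Origin: centre of its underside.
- cradle_seat (a point): point between the cradle's posts, 115 mm above the table, where the spatula's grip point is when the spatula lies in the cradle; x along the cradle, as the spatula's x when at rest there
- spatula: forked spatula, 140 g: flat 3 mm steel fork with a raised handle. Origin: in the plane of the fork's underside, midway between the tines, where a base's foot centre belongs; x points from handle to tine tips, z up out of the fork's upper face. Tines 9 mm wide, 42 mm apart inside (60 over all), x = -21 to +33 mm; 60 mm wide root plate x = -45 to -21 mm; thin bent neck to the handle. Starts in the cradle, fork level.
- spatula_grip (a point): middle of the spatula's handle, on its axis (x = -130, z = +50 mm in the spatula's frame). The wooden handle runs straight along the spatula's x, 150 mm long (x = -205 to -55), octagonal, 20 mm across flats: one flat up, one sideways, others at 45 degrees, so it can be gripped from above or at 45 degrees to either side. Balance point about 25 mm nearer the fork than this point.
- tape_roll: roll of clear tape standing on end, 90 mm across, 50 mm high; leave alone. Origin: centre of its underside.
- paint_tube: metal paint tube lying down, 130 mm long, 34 mm thick; leave alone. Origin: under its middle on the table.
There are look-alikes about, which are no part of the job. What is shaped like the base3 but pink or purple is not meant.

How it is judged:
On the way, in this order (a step that is already met when the one before it is completed fails the run):
1. every base has been turned over and lies foot up (angle between each of base0, base1, base2, base3's own z axis and vertical above 2.9 rad and linear speed of each of base0, base1, base2, base3 below 0.05 m/s), for 0.2 s.
2. the spatula lies back in its cradle, let go (distance between spatula_grip and cradle_seat below 0.02 m and angle between the x axis of spatula and the x axis of cradle, either way round below 0.2 rad and angle between spatula's own z axis and vertical below 0.3 rad and linear speed of spatula below 0.03 m/s and contact force between the fingers and spatula below 0.1 N), for 0.2 s.
3. all the bases are in one pile on the plate, foot up (angle between each of base0, base1, base2, base3's own z axis and vertical above 2.9 rad and horizontal distance between each of base0, base1, base2, base3 and plate below 0.012 m and height (world z) of each of base0, base1, base2, base3 below 0.098 m and linear speed of each of base0, base1, base2, base3 below 0.02 m/s), for 0.2 s.
At the end, for the whole second after the job is handed in: Every base present lies foot up within 14 degrees, its centre within 12 mm of the plate's centre, all in one pile at rest; the spatula lies in its cradle, grip point within 20 mm of the seat, fork level within 0.3 rad and pointing as at the start within 0.2 rad (all of step 3 and distance between spatula_grip and cradle_seat below 0.02 m and angle between the x axis of spatula and the x axis of cradle, either way round below 0.2 rad and angle between spatula's own z axis and vertical below 0.3 rad and linear speed of spatula below 0.03 m/s); the robot touches nothing.
It fails at once if the fingers touch a base while it is on edge (tilted between 40 and 140 degrees): turning is the spatula's work ((contact force between the fingers and base0 above 0.5 N and angle between base0's own z axis and vertical between 0.7 and 2.44 rad) or (contact force between the fingers and base1 above 0.5 N and angle between base1's own z axis and vertical between 0.7 and 2.44 rad) or (contact force between the fingers and base2 above 0.5 N and angle between base2's own z axis and vertical between 0.7 and 2.44 rad) or (contact force between the fingers and base3 above 0.5 N and angle between base3's own z axis and vertical between 0.7 and 2.44 rad)).
It fails at once if the tape roll or paint tube is moved by more than 30 mm (distance of any of tape_roll, paint_tube from where it was at the start of the episode above 0.03 m).
Of base0, base1, base2, base3 only 3 to 4 are there at a start; the rules pass over those that are not, and their reading is None.
At some moment in a run one of base0, base1, base2, base3 may be knocked a few centimetres aside while the robot is not near it.
It also fails if it takes over 210 s, if anything falls off the work surface, if the arm or the gripper's body presses on something with over 40 N, if the wrist force passes 120 N, or if a joint passes its speed limit or range.

## Working session

There is one attempt and no reset: what is moved stays moved. The work goes in short steps, Python scripts to look and compute and a shell command to move; the robot and the scene stay as the last step left them, time stands still between calls to the robot, and variables do not carry over. Pictures are saved under pics/ and viewed, and the job is handed in when it is done.

```bash
ls; mkdir -p pics; cat > h.py <<'E'
import numpy as np, cv2, json
from workcell import manip, camera, get_calibration, hand_in
def shot(n,fn):
    c=get_calibration(n); im,d=camera(n)
    cv2.imwrite('pics/%s.png'%fn,im[:,:,::-1]); np.savez('pics/%s.npz'%fn,im=im,d=d,R=np.array(c['rotation']),p=np.array(c['position']),f=240/np.tan(np.radians(c['vfov'])/2),cx=c['cx'],cy=c['cy'])
    return load(fn)
def load(fn): return dict(np.load('pics/%s.npz'%fn))
def ray(s,u,v,z):
    r=s['R']@np.array([(u-s['cx'])/s['f'],(v-s['cy'])/s['f'],1.]); p=s['p']; return p+r*(z-p[2])/r[2]
def pts(s):
    v,u=np.mgrid[0:480,0:640]; d=s['d']
    P=np.stack([(u-s['cx'])/s['f']*d,(v-s['cy'])/s['f']*d,d],-1)@s['R'].T+s['p']; P[d==0]=np.nan
    return P
def proj(s,P):
    q=s['R'].T@(np.array(P)-s['p']); return q[:2]/q[2]*s['f']+[s['cx'],s['cy']]
E
python3 - <<'E'
from h import *
for n in('top','side','wrist'):
    s=shot(n,n+'0'); print(n,s['p'].round(3),s['R'].round(2).tolist(),float(s['f']))
o=manip.get_obs(); print({k:np.round(v,3) for k,v in o.items()}, manip.grip_point_offset)
E
```

```text
pics
top [0.48  0.015 1.268] [0.71, -0.7, 0.03, -0.03] 593.008846471663
side [ 0.383 -0.703  0.781] [0.9, -0.14, 0.06, -0.4] 490.0109595188173
wrist [0.066 0.625 0.374] [0.77, 0.62, 0.09, 0.11] 397.6388947214301
{'clock': np.float64(0.15), 'joint_pos': array([-1.373,  0.333, -0.065,  1.461,  0.022,  1.35 , -0.089]), 'joint_velocities': array([-0.   , -0.002,  0.001, -0.001,  0.   ,  0.001,  0.001]), 'tau': array([ 0.0000e+00, -6.2582e+01,  4.9000e-02, -3.9186e+01,  1.6000e-02,
        7.0000e-03,  0.0000e+00]), 'position': array([0.137, 0.61 , 0.231]), 'ee_rot': array([ 0.11 ,  0.994, -0.001, -0.   ]), 'ft_force': array([-1.436,  0.488, -0.301]), 'torque': array([-0.016,  0.028, -0.046]), 'grip_width': np.float64(1.001)} -0.0187
```

```bash
sed -i "1a from scipy.spatial.transform import Rotation as Rn" h.py; sed -i "s/R=np.array(c\['rotation'\])/R=Rn.from_quat(c['rotation']).as_matrix()/" h.py
python3 - <<'E'
from h import *
for n in('top','side','wrist'):
    s=shot(n,n+'0'); print(n,s['p'].round(3),s['R'].round(2).tolist(),float(s['f']))
print(Rn.from_quat(manip.get_obs()['ee_rot']).as_matrix().round(2))
E
```

```text
top [0.48  0.015 1.268] [[0.02, -1.0, 0.09], [-1.0, -0.02, -0.0], [0.0, -0.09, -1.0]] 593.008846471663
side [ 0.383 -0.703  0.781] [[0.96, -0.21, 0.21], [-0.29, -0.64, 0.71], [-0.01, -0.74, -0.67]] 490.0109595188173
wrist [0.066 0.625 0.374] [[0.22, 0.94, 0.28], [0.98, -0.21, -0.06], [-0.0, 0.28, -0.96]] 397.6388947214301
[[-0.98  0.22 -0.  ]
 [ 0.22  0.98 -0.  ]
 [-0.   -0.   -1.  ]]
```

View pics/top0.png

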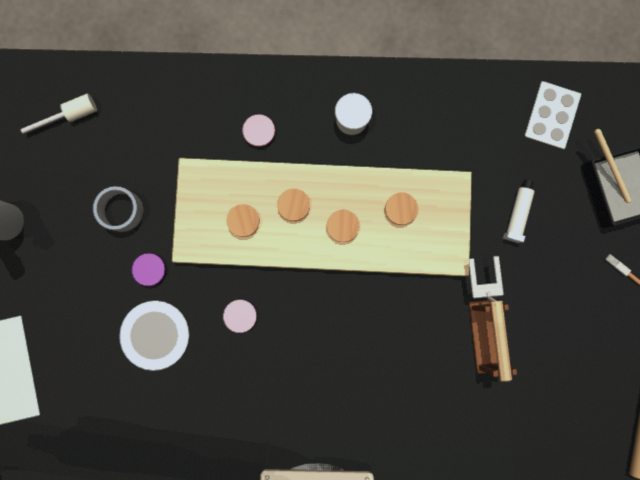

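View pics/side0.png

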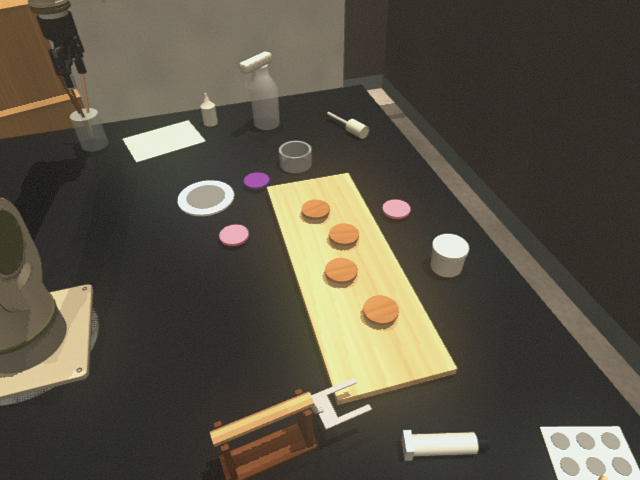

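```bash
python3 - <<'E'
from h import *
s=load('top0'); P=pts(s)
for u,v in [(243,221),(293,205),(342,226),(401,209),(154,335),(118,209),(520,212),(353,112)]: print((u,v),P[v,u].round(4))
print('board',[ray(s,u,v,.03)[:2].round(3).tolist() for u,v in [(179,159),(471,172),(468,275),(173,263)]])
hsv=cv2.cvtColor(s['im'],cv2.COLOR_RGB2HSV)
# bases: height 0.05 and orange
Z=P[:,:,2]
m=((abs(Z-.05)<.006)&(P[:,:,0]>.35)&(P[:,:,0]<.75)&(abs(P[:,:,1])<.35)).astype(np.uint8)
n,l,st,c=cv2.connectedComponentsWithStats(m)
for i in range(1,n):
    if st[i,4]>200:
        q=P[l==i]; (cc,rr)=cv2.minEnclosingCircle(q[:,:2].astype(np.float32)); print('base',st[i,4],q.mean(0).round(4),np.round(cc,4),round(rr,4), hsv[l==i].mean(0).round())
# plate
m=(hsv[:,:,2]>170)&(hsv[:,:,1]<60); m[:, 240:]=0; m[:280]=0;m=m.astype(np.uint8); m[:, :80]=0
c=max(cv2.findContours(m,0,2)[0],key=cv2.contourArea); e=cv2.fitEllipse(c); print(e, ray(s,*e[0],.008).round(4))
# spatula
m=(abs(Z-.125)<.012)&(P[:,:,1]<-.25)&(P[:,:,0]<.4); q=P[m]; print(len(q),q.min(0),q.max(0),q.mean(0))
d=np.linalg.svd(q[:,:2]-q[:,:2].mean(0))[2][0]; print(d,np.ptp((q[:,:2])@d))
m=(Z>.05)&(Z<.09)&(P[:,:,1]<-.25)&(P[:,:,0]<.5);q=P[m]; print('fork',len(q),q.min(0),q.max(0),q.mean(0))
x=s['im'][240:400,440:540]; cv2.imwrite('pics/c1.png',cv2.resize(x[:,:,::-1],None,fx=4,fy=3.7,interpolation=2))
E
```

```text
(243, 221) [0.626  0.1634 0.0511]
(293, 205) [0.6609 0.0608 0.0569]
(342, 226) [ 0.6209 -0.0415  0.0459]
(401, 209) [ 0.6578 -0.1621  0.0558]
(154, 335) [0.3861 0.3466 0.0115]
(118, 209) [0.6515 0.4383 0.0035]
(520, 212) [ 0.6604 -0.4155  0.034 ]
(353, 112) [ 0.8576 -0.059   0.0644]
board [[0.758, 0.306], [0.744, -0.314], [0.526, -0.307], [0.537, 0.309]]
base 808 [0.6637 0.0604 0.0513] [0.6643 0.0604] 0.0344 [ 15. 121. 204.]
base 819 [ 0.6605 -0.1636  0.0512] [ 0.6607 -0.1637] 0.034 [ 15. 121. 203.]
base 819 [0.628  0.1643 0.0513] [0.6285 0.1641] 0.034 [ 15. 121. 204.]
base 817 [ 0.6218 -0.0424  0.051 ] [ 0.6222 -0.0426] 0.0341 [ 15. 121. 204.]
((153.78858947753906, 334.9842834472656), (66.8240966796875, 68.54358673095703), 40.7185173034668) [0.3859 0.348  0.008 ]
506 [ 0.3240169  -0.37773457  0.1131472 ] [ 0.39980703 -0.33283346  0.13183885] [ 0.35989541 -0.35066439  0.12323984]
[-0.99133508 -0.13135738] 0.07659119728123209
fork 362 [ 0.33036032 -0.3668193   0.0506699 ] [ 0.49970634 -0.3055717   0.08987331] [ 0.46028355 -0.33429532  0.07020851]
```

View pics/c1.png

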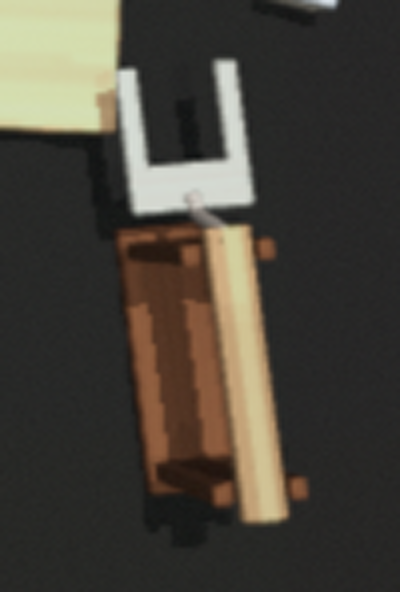

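```bash
python3 - <<'E'
from h import *
s=load('top0'); P=pts(s); hsv=cv2.cvtColor(s['im'],cv2.COLOR_RGB2HSV)
m=((hsv[:,:,0]>10)&(hsv[:,:,0]<25)&(hsv[:,:,2]>150)).astype(np.uint8); m[:,:485]=0;m[:,530:]=0;m[:290]=0;m[400:]=0
m=cv2.morphologyEx(m,cv2.MORPH_OPEN,np.ones((3,3)))
c=max(cv2.findContours(m,0,2)[0],key=cv2.contourArea); r=cv2.minAreaRect(c); b=cv2.boxPoints(r); print(r,[ray(s,*q,.123)[:2].round(4).tolist() for q in b])
ctr=ray(s,*r[0],.123); print('grip',ctr)
w=(hsv[:,:,1]<50)&(hsv[:,:,2]>150); w[:,:460]=0;w[:,506:]=0;w[:255]=0;w[300:]=0
w=w.astype(np.uint8); c=max(cv2.findContours(w,0,2)[0],key=cv2.contourArea); b=cv2.boxPoints(cv2.minAreaRect(c)); print([ray(s,*q,.068)[:2].round(4).tolist() for q in b])
E
```

```text
((501.3326721191406, 340.82806396484375), (79.40620422363281, 10.621620178222656), 82.64761352539062) [[0.4712, -0.3272], [0.4743, -0.3475], [0.3256, -0.3661], [0.3226, -0.346]]
grip [ 0.39797925 -0.34676891  0.123     ]
[[0.5568, -0.2968], [0.5658, -0.358], [0.4871, -0.3675], [0.4782, -0.3066]]
```

```bash
cat > w.py <<'E'
# units to go to target world x y z yaw(deg, of handle dir; tool y = handle+90)
import sys; from h import *
o=manip.get_obs(); R=Rn.from_quat(o['ee_rot']).as_matrix(); p=np.array(o['position'])
a=np.degrees(np.arctan2(R[1,1],R[0,1]))
print('t',round(float(o['clock']),2),'tcp',p.round(4),'toolY',round(a,2),'x',R[:,0].round(3),'tilt',R[:,2].round(3),'F',np.round(o['ft_force'],1),'w',round(float(o['grip_width']),3),'j',np.round(o['joint_pos'],2))
if len(sys.argv)>3:
    t=np.array(list(map(float,sys.argv[1:4]))); d=R.T@(t-p)/.04
    print('shift units',d.round(3))
    if len(sys.argv)>4:
        y=float(sys.argv[4]); dd=(a-(y+90)+90)%180-90; print('turn units',round(dd/6,3))
E
python3 -m pendant '[[-11,-8,0,-1.6,0],[-11,-8,0,-3.3,0],[-11,-8,0,-3.3,0],[-11,-8,0,-3.3,0],[-11,-8,0,-3.3,0]]' 80; python3 w.py .418 -.3443 .20 7.2
```

```text
clock: 0.92
position: [0.3443, 0.3734, 0.2315]
ee_rot: [-0.062, 0.998, 0.0, 0.0]
ft_force: [0.8, 0.8, 0.8]
grip_width: 0.995
t 0.93 tcp [0.3443 0.3734 0.2315] toolY 97.15 x [-0.992 -0.125 -0.   ] tilt [ 0.     0.001 -1.   ] F [0.8 0.8 0.8] w 0.995 j [-0.99  0.07  0.08  1.77 -0.01  1.3   0.78]
shift units [  0.407 -18.034   0.777]
turn units -0.008
```

```bash
python3 -m pendant '[[-3,-5,0,0,0],[-3,-5,0,0,0],[-3,-8,0,0,0],[-3,-10,0,0,0],[-3,-12,0,0,0]]'; python3 w.py .418 -.3443 .20 7.2
```

```text
clock: 1.55
position: [0.477, 0.0962, 0.2315]
ee_rot: [-0.062, 0.998, 0.0, 0.0]
ft_force: [1.7, -1.1, 0.2]
grip_width: 1.001
t 1.55 tcp [0.477  0.0962 0.2315] toolY 97.14 x [-0.992 -0.124 -0.001] tilt [ 0.001  0.    -1.   ] F [ 1.7 -1.1  0.2] w 1.001 j [-0.65  0.01  0.37  1.83 -0.    1.3   1.41]
shift units [  2.835 -10.745   0.781]
turn units -0.009
```

```bash
python3 -m pendant '[[2.8,-10.7,0,0,0],[2.8,-10.7,0,0,0],[2.8,-10.7,0,0,0],[2.8,-10.7,0,0,0],[2.8,-10.7,0,0,0]]';python3 -m pendant '[[0,0,0,0,0]]'; python3 w.py .418 -.3443 .20 7.2
```

```text
clock: 2.17
position: [0.4352, -0.2134, 0.2316]
ee_rot: [-0.063, 0.998, 0.0, 0.001]
ft_force: [2.0, 0.3, 0.2]
grip_width: 0.999
clock: 2.3
position: [0.4342, -0.2164, 0.2316]
ee_rot: [-0.058, 0.998, -0.001, 0.0]
ft_force: [0.4, 0.4, -0.4]
grip_width: 1.001
t 2.3 tcp [ 0.4342 -0.2164  0.2316] toolY 96.69 x [-0.993 -0.116 -0.   ] tilt [ 0.001 -0.001 -1.   ] F [ 0.4  0.4 -0.4] w 1.001 j [-0.35 -0.01  0.72  1.85  0.01  1.3   2.06]
shift units [ 0.774 -3.128  0.794]
turn units -0.085
```

```bash
python3 -m pendant '[[0.75,-3.1,0,0,0],[0.75,-3.1,0,0,0],[0.75,-3.1,0,0,0],[0.75,-3.1,0,0,0]]'; python3 w.py .418 -.3443 .20 7.2
```

```text
clock: 2.8
position: [0.4218, -0.3375, 0.2309]
ee_rot: [-0.063, 0.998, 0.0, -0.0]
ft_force: [0.5, 1.1, -0.1]
grip_width: 1.0
t 2.8 tcp [ 0.4218 -0.3375  0.2309] toolY 97.17 x [-0.992 -0.125  0.001] tilt [-0.001  0.001 -1.   ] F [ 0.5  1.1 -0.1] w 1.0 j [-0.17  0.18  0.86  1.72 -0.14  1.31  2.42]
shift units [ 0.115 -0.158  0.773]
turn units -0.005
```

```bash
for i in 1 2 3 ; do python3 -m pendant '[[0,0,0,10,0],[0,0,0,10,0],[0,0,0,10,0],[0,0,0,10,0],[0,0,0,10,0]]' >/dev/null; done; python3 -m pendant '[[0,0,0,0,0],[0,0,0,0,0]]';  python3 w.py .418 -.3443 .20 7.2
```

```text
clock: 4.92
position: [0.422, -0.3373, 0.2311]
ee_rot: [0.974, 0.228, 0.0, -0.001]
ft_force: [-0.2, -0.2, 0.1]
grip_width: 1.001
t 4.92 tcp [ 0.422  -0.3373  0.2311] toolY -63.66 x [0.896 0.444 0.001] tilt [ 0.     0.001 -1.   ] F [-0.2 -0.2  0.1] w 1.001 j [-0.48  0.32  1.3   1.73 -0.32  1.33 -0.23]
shift units [-0.168  0.114  0.777]
turn units 3.19
```

```bash
python3 -m pendant '[[-0.17,0.11,0.5,1.7,0],[-0.17,0.11,0.5,3.2,0],[-0.17,0.11,0.5,3.2,0],[-0.17,0.11,0.5,3.2,0]]' ;  python3 w.py .418 -.3443 .096 7.2; python3 - <<'E'
from h import *
shot('wrist','w1')
E
```

```text
clock: 5.42
position: [0.4175, -0.345, 0.2114]
ee_rot: [0.998, 0.062, 0.0, -0.0]
ft_force: [-1.3, -0.3, 0.0]
grip_width: 1.004
t 5.42 tcp [ 0.4175 -0.345   0.2114] toolY -82.89 x [0.992 0.124 0.   ] tilt [ 0.  0. -1.] F [-1.3 -0.3  0. ] w 1.004 j [-0.45  0.37  1.31  1.76 -0.37  1.3  -0.51]
shift units [ 0.012 -0.016  2.885]
turn units -0.015
```

View pics/w1.png

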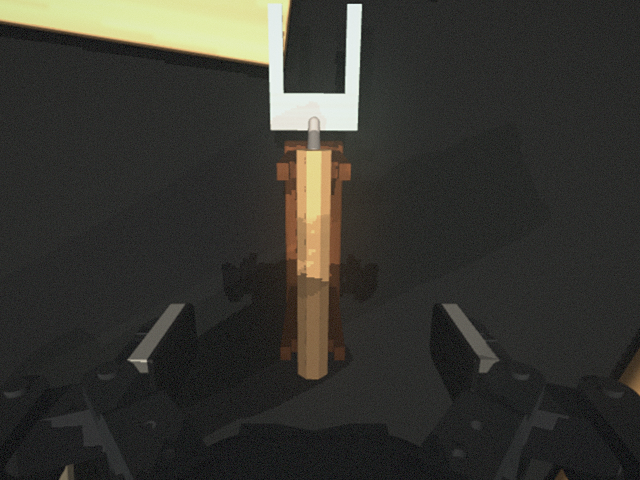

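```bash
python3 -m pendant '[[0,0,1.5,0,0],[0,0,2.85,0,0],[0,0,2.85,0,0],[0,0,2.85,0,0]]'; python3 w.py .418 -.3443 .096 7.2;  python3 -m pendant '[[0,0,0,0,1],[0,0,0,0,1],[0,0,0,0,1],[0,0,0,0,1],[0,0,0,0,1]]' 100;python3 w.py
```

```text
clock: 5.98
position: [0.4179, -0.3462, 0.0993]
ee_rot: [0.998, 0.06, 0.001, 0.001]
ft_force: [-0.3, 0.9, 0.0]
grip_width: 1.002
t 5.97 tcp [ 0.4179 -0.3462  0.0993] toolY -83.15 x [0.993 0.119 0.001] tilt [ 0.001 -0.001 -1.   ] F [-0.3  0.9  0. ] w 1.002 j [-0.31  0.49  1.15  1.88 -0.51  1.1  -0.42]
shift units [ 0.009 -0.047  0.082]
turn units -0.059
clock: 6.6
position: [0.4176, -0.3454, 0.0979]
ee_rot: [0.998, 0.059, 0.0, -0.0]
ft_force: [-1.4, 1.1, 6.1]
grip_width: 0.208
t 6.6 tcp [ 0.4176 -0.3454  0.0979] toolY -83.19 x [0.993 0.119 0.001] tilt [ 0.001  0.    -1.   ] F [-1.4  1.1  6.1] w 0.208 j [-0.31  0.49  1.15  1.88 -0.51  1.1  -0.42]
```

```bash
python3 -m pendant '[[0,0,-0.3,0,1],[0,0,-1.2,0,1],[0,0,-2,0,1],[0,0,-2,0,1]]'; python3 w.py .474 -.1117 .13 0;  python3 - <<'E'
from h import *
shot('side','s1');shot('wrist','w2')
E
```

```text
clock: 7.1
position: [0.418, -0.3462, 0.1796]
ee_rot: [0.998, 0.059, 0.002, 0.001]
ft_force: [0.4, -0.5, -1.8]
grip_width: 0.206
t 7.1 tcp [ 0.418  -0.3462  0.1796] toolY -83.2 x [0.993 0.118 0.003] tilt [ 0.003 -0.001 -1.   ] F [ 0.4 -0.5 -1.8] w 0.206 j [-0.41  0.39  1.26  1.8  -0.4   1.24 -0.49]
shift units [ 2.079 -5.657  1.236]
turn units 1.133
```

View pics/s1.png

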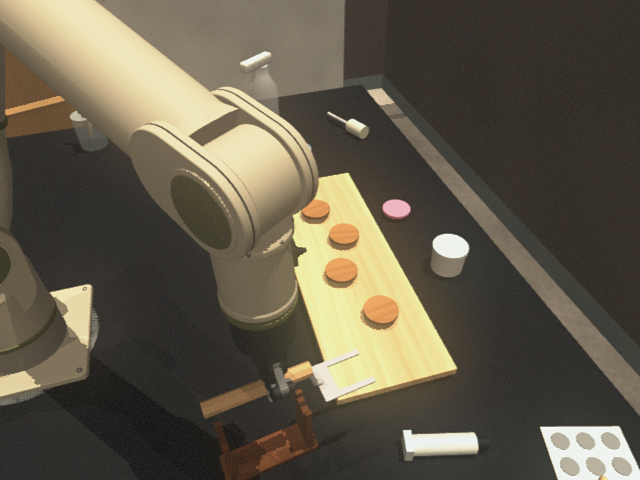

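View pics/w2.png

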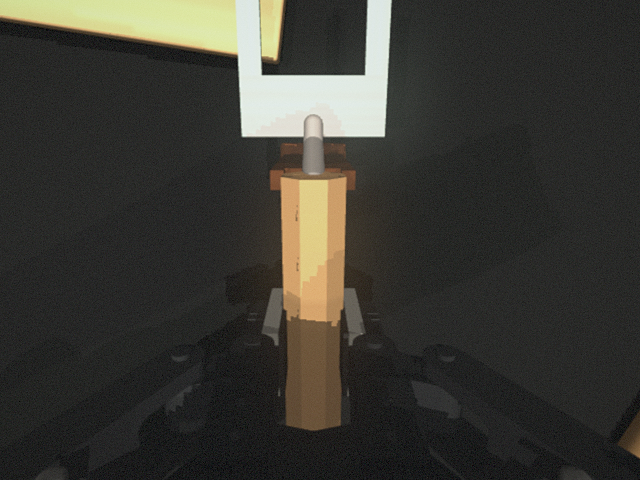

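```bash
cat > fork.py <<'E'
import sys
from h import *
n=sys.argv[1] if len(sys.argv)>1 else 'wt'
if len(sys.argv)<=2: s=shot('wrist',n)
else: s=load(n)
P=pts(s); hsv=cv2.cvtColor(s['im'],cv2.COLOR_RGB2HSV); o=manip.get_obs(); p=np.array(o['position'])
w=((hsv[:,:,1]<45)&(hsv[:,:,2]>170)&(P[:,:,2]<p[2]+.0)&(P[:,:,2]>p[2]-.06)); w[145:]=0
q=P[w]; A=np.c_[q[:,:2]-p[:2],np.ones(len(q))]; c=np.linalg.lstsq(A,q[:,2],rcond=None)[0]
R=Rn.from_quat(o['ee_rot']).as_matrix(); X=R[:2,0];Y=R[:2,1]
al=(q[:,:2]-p[:2])@X; la=(q[:,:2]-p[:2])@Y
print(len(q),'top z mean',q[:,2].mean()-p[2],'at tips side z',np.median(q[al>.09,2])-p[2] if (al>.09).any() else None,'slope along',c[:2]@X,'across',c[:2]@Y,'along range',al.min(),al.max(),'lat',np.percentile(la,[.5,99.5]))
E
python3 fork.py w2 x
```

```text
12186 top z mean -0.02806867747421732 at tips side z -0.028216212252169137 slope along -0.012695829070200013 across -0.0021965365955670976 along range 0.06507462525812316 0.11634508955357421 lat [-0.02912531  0.03042564]
```

```bash
python3 -m pendant '[[2.08,-5.66,0,1.13,1],[2.08,-5.66,0,1.13,1],[2.08,-5.66,0,1.13,1],[2.08,-5.66,0,1.13,1],[2.08,-5.66,0,1.13,1]]'; python3 w.py .474 -.1117 .066 0
```

```text
clock: 7.82
position: [0.4737, -0.1049, 0.1764]
ee_rot: [1.0, 0.005, -0.001, -0.001]
ft_force: [0.8, -0.7, -0.9]
grip_width: 0.211
t 7.83 tcp [ 0.4737 -0.1049  0.1764] toolY -89.43 x [ 1.     0.01  -0.001] tilt [-0.001  0.001 -1.   ] F [ 0.8 -0.7 -0.9] w 0.211 j [-1.09  0.1   1.31  1.94 -0.11  1.18 -1.31]
shift units [0.01  0.175 2.76 ]
turn units 0.095
```

```bash
python3 -m pendant '[[0,0,1.3,0,1],[0,0,1.3,0,1],[0,0,1.3,0,1]]'; python3 w.py .474 -.1117 .066 0; python3 fork.py w3; python3 - <<'E'
from h import *
s=shot('top','t3'); P=pts(s); Z=P[:,:,2]
m=((abs(Z-.05)<.006)&(P[:,:,0]>.35)&(P[:,:,0]<.75)&(abs(P[:,:,1])<.35)).astype(np.uint8)
n,l,st,c=cv2.connectedComponentsWithStats(m)
for i in range(1,n):
    if st[i,4]>200:
        q=P[l==i]; (cc,rr)=cv2.minEnclosingCircle(q[:,:2].astype(np.float32)); print('base',st[i,4],q.mean(0).round(4),np.round(cc,4),round(rr,4))
E
```

```text
clock: 8.2
position: [0.473, -0.112, 0.1263]
ee_rot: [1.0, -0.001, -0.0, 0.001]
ft_force: [0.7, 0.1, -0.8]
grip_width: 0.209
t 8.2 tcp [ 0.473  -0.112   0.1263] toolY -90.11 x [ 1.    -0.002 -0.   ] tilt [-0.    -0.001 -1.   ] F [ 0.7  0.1 -0.8] w 0.209 j [-0.97  0.25  1.25  1.99 -0.26  1.08 -1.18]
shift units [ 0.026 -0.009  1.507]
turn units -0.018
12328 top z mean -0.029562862053937364 at tips side z -0.02976488604197572 slope along -0.015303626632234673 across -0.0006959208397370396 along range 0.06375845292029893 0.11558712635766619 lat [-0.02899651  0.03056868]
base 814 [0.6636 0.0604 0.0513] [0.664  0.0605] 0.0342
base 805 [ 0.6606 -0.1639  0.0511] [ 0.661  -0.1645] 0.0346
base 818 [0.6283 0.1642 0.0511] [0.6285 0.1647] 0.0341
base 811 [ 0.6218 -0.0426  0.0512] [ 0.622  -0.0422] 0.0342
```

View pics/w3.png

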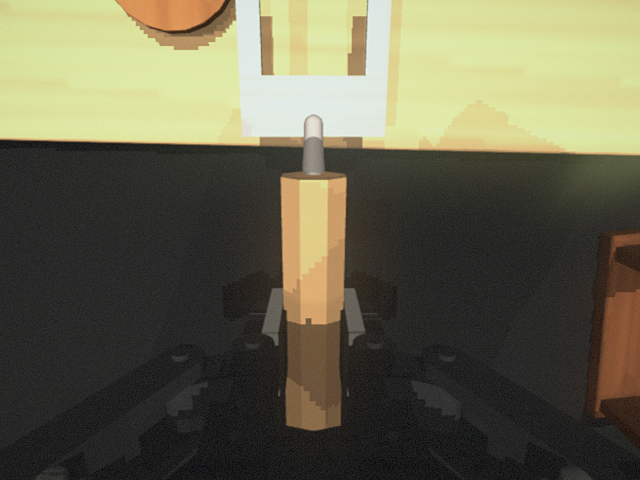

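```bash
python3 -m pendant '[[0,0,0.8,0,1],[0,0,1.46,0,1],[0,0,1.46,0,1],[0,0,1.46,0,1]]'; python3 w.py .55 -.1117 .068 0
```

```text
clock: 8.8
position: [0.4741, -0.1108, 0.0685]
ee_rot: [1.0, 0.0, 0.001, -0.0]
ft_force: [0.2, -0.4, -2.1]
grip_width: 0.209
t 8.8 tcp [ 0.4741 -0.1108  0.0685] toolY -89.98 x [1.    0.    0.002] tilt [ 0.002  0.    -1.   ] F [ 0.2 -0.4 -2.1] w 0.209 j [-0.84  0.36  1.13  2.04 -0.39  0.98 -1.08]
shift units [1.899 0.024 0.018]
turn units 0.003
```

```bash
python3 -m pendant '[[0.5,0.02,0,0,1],[1,0.02,0,0,1],[1.5,0.02,0,0,1],[1.9,0.02,0,0,1],[1.9,0.02,0,0,1]]'; python3 w.py .55 -.1117 .068 0; python3 - <<'E'
from h import *
s=shot('wrist','w4'); s=shot('side','s4'); s=shot('top','t4')
a=cv2.imread('pics/s4.png')[200:400,250:500]; cv2.imwrite('pics/s4c.png',cv2.resize(a,None,fx=3,fy=3))
E
```

```text
clock: 9.43
position: [0.5506, -0.1112, 0.0685]
ee_rot: [1.0, 0.001, 0.001, 0.0]
ft_force: [-0.2, -0.1, -1.2]
grip_width: 0.212
t 9.43 tcp [ 0.5506 -0.1112  0.0685] toolY -89.91 x [1.    0.002 0.002] tilt [ 0.002 -0.001 -1.   ] F [-0.2 -0.1 -1.2] w 0.212 j [-0.68  0.53  1.01  1.85 -0.51  1.05 -1.04]
shift units [-0.016  0.012  0.012]
turn units 0.015
```

View pics/s4c.png

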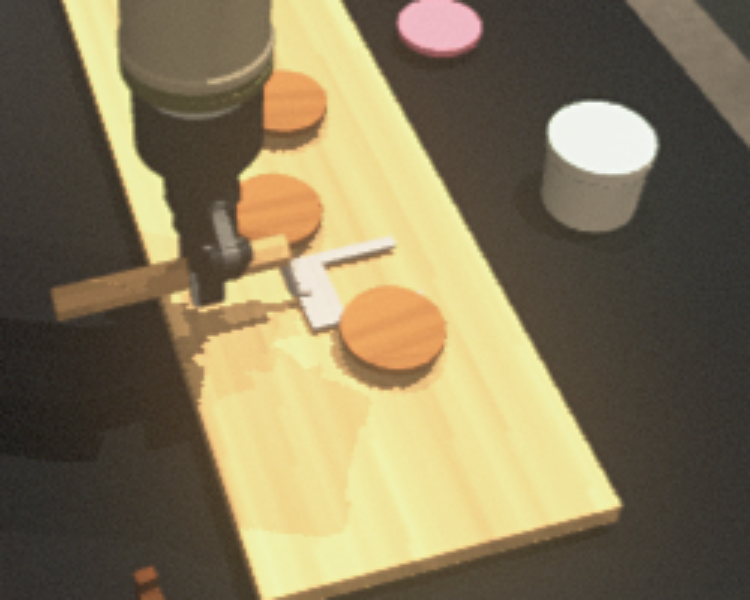

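View pics/w4.png

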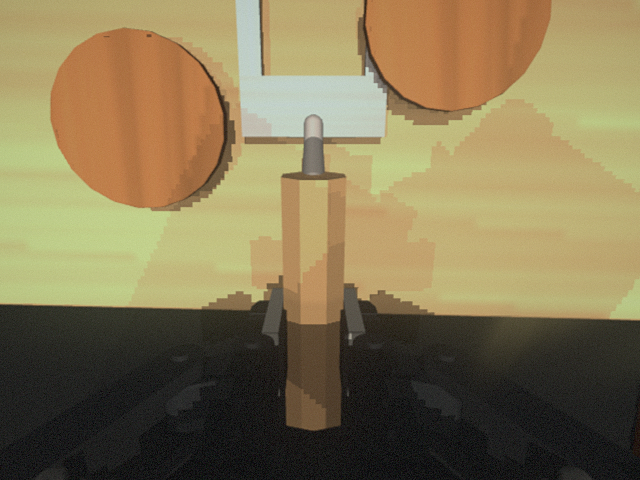

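```bash
python3 -m pendant '[[0,0.05,-0.2,0,1],[0,0.3,-0.6,0,1],[0,0.55,-0.95,0,1],[0,0.9,-1.18,0,1],[0,1.25,-1.3,0,1]]'; python3 w.py .55 -.1117 .068 0; python3 - <<'E'
from h import *
s=shot('side','s5'); s=shot('wrist','w5')
a=cv2.imread('pics/s5.png')[200:400,250:500]; cv2.imwrite('pics/s5c.png',cv2.resize(a,None,fx=3,fy=3))
E
```

```text
clock: 10.2
position: [0.5492, -0.1627, 0.1197]
ee_rot: [1.0, -0.0, 0.0, 0.0]
ft_force: [-0.4, -0.2, -2.4]
grip_width: 0.209
t 10.2 tcp [ 0.5492 -0.1627  0.1197] toolY -90.0 x [ 1.    -0.     0.001] tilt [ 0.001 -0.    -1.   ] F [-0.4 -0.2 -2.4] w 0.209 j [-0.62  0.49  1.05  1.78 -0.46  1.15 -0.99]
shift units [ 0.019 -1.274  1.292]
turn units -0.0
```

View pics/s5c.png

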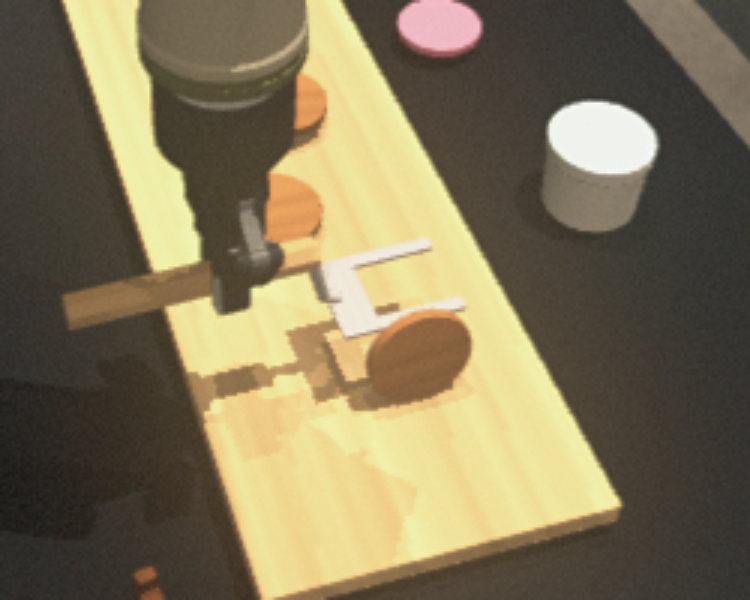

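Works beautifully: the base stands on edge against the outer tine. Push it over.

```bash
python3 -m pendant '[[0,0.35,-0.03,0,1],[0,0.7,-0.06,0,1],[0,1,-0.1,0,1],[0,1,-0.3,0,1],[0,0.8,-0.8,0,1]]'; python3 -m pendant '[[0,0,0,0,1],[0,0,0,0,1]]';python3 w.py; python3 - <<'E'
from h import *
s=shot('side','s6')
a=cv2.imread('pics/s6.png')[200:400,250:500]; cv2.imwrite('pics/s6c.png',cv2.resize(a,None,fx=3,fy=3))
E
```

```text
clock: 10.92
position: [0.5486, -0.1933, 0.1514]
ee_rot: [1.0, -0.0, -0.001, -0.0]
ft_force: [-0.4, -0.4, -0.7]
grip_width: 0.211
clock: 11.18
position: [0.5494, -0.1925, 0.151]
ee_rot: [1.0, 0.001, 0.0, -0.0]
ft_force: [-0.5, 0.5, -1.7]
grip_width: 0.211
t 11.18 tcp [ 0.5494 -0.1925  0.151 ] toolY -89.9 x [1.    0.002 0.001] tilt [ 0.001  0.001 -1.   ] F [-0.5  0.5 -1.7] w 0.211 j [-0.57  0.47  1.07  1.72 -0.44  1.21 -0.95]
```

View pics/s6c.png

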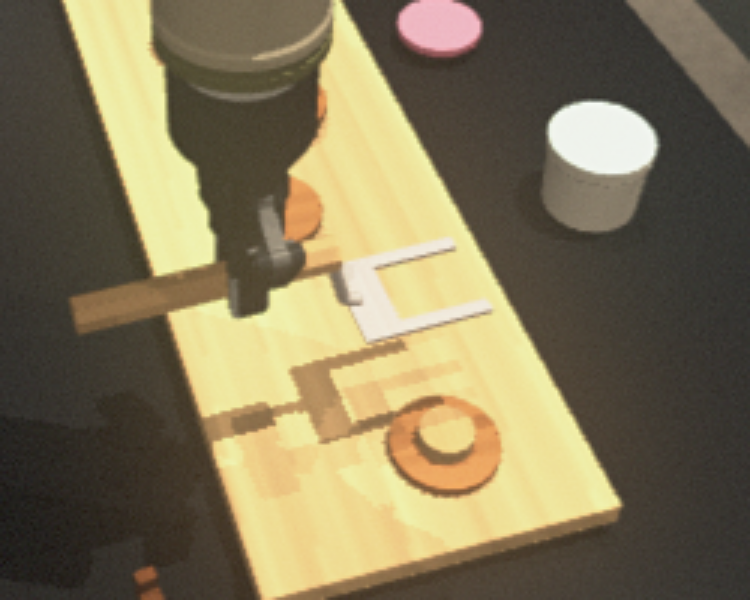

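```bash
python3 -m pendant '[[-2.8,-5.05,0,0,1],[-2.8,-5.05,0,0,1],[-2.8,-5.05,0,0,1],[-2.8,-5.05,0,0,1],[-2.8,-5.05,0,0,1]]'; python3 -m pendant '[[0,0,0.5,0,1],[0,0,1,0,1],[0,0,1,0,1]]';python3 w.py .437 .010 .068 0; python3 - <<'E'
from h import *
s=shot('top','t6'); P=pts(s); Z=P[:,:,2]
for zz in (.05,.038):
  m=((abs(Z-zz)<.006)&(P[:,:,0]>.35)&(P[:,:,0]<.75)&(abs(P[:,:,1])<.35)).astype(np.uint8)
  n,l,st,c=cv2.connectedComponentsWithStats(m)
  for i in range(1,n):
    if st[i,4]>100 and st[i,4]<2000:
        q=P[l==i]; (cc,rr)=cv2.minEnclosingCircle(q[:,:2].astype(np.float32)); print('base',st[i,4],q.mean(0).round(4),np.round(cc,4),round(rr,4))
E
python3 fork.py w6
```

```text
clock: 11.85
position: [0.436, 0.0108, 0.1505]
ee_rot: [1.0, 0.001, 0.0, -0.001]
ft_force: [0.5, 0.3, -2.7]
grip_width: 0.211
clock: 12.22
position: [0.4359, 0.0082, 0.11]
ee_rot: [1.0, 0.0, -0.001, 0.001]
ft_force: [-0.0, 0.1, -0.4]
grip_width: 0.208
t 12.22 tcp [0.4359 0.0082 0.11  ] toolY -89.99 x [ 1.     0.    -0.002] tilt [-0.002 -0.002 -1.   ] F [-0.   0.1 -0.4] w 0.208 j [-1.36 -0.04  1.26  2.12  0.05  1.03 -1.7 ]
shift units [ 0.029 -0.047  1.05 ]
turn units 0.001
base 804 [0.6636 0.0605 0.0513] [0.6639 0.0605] 0.0341
base 206 [ 0.6614 -0.2454  0.051 ] [ 0.661  -0.2465] 0.0179
base 816 [0.6279 0.1645 0.0512] [0.6284 0.1645] 0.0341
base 817 [ 0.622  -0.0425  0.0511] [ 0.6221 -0.0426] 0.0341
base 1703 [0.656  0.2477 0.0338] [0.644  0.2331] 0.1226
base 253 [0.7243 0.1724 0.0338] [0.7187 0.1754] 0.0364
base 209 [0.7228 0.0484 0.0338] [0.7132 0.0535] 0.0443
base 129 [0.722  0.117  0.0335] [0.7189 0.1159] 0.0241
base 214 [ 0.6906 -0.0254  0.0337] [ 0.6906 -0.0134] 0.042
base 246 [0.6542 0.112  0.0337] [0.659 0.113] 0.0412
base 231 [0.6023 0.01   0.0338] [6.035e-01 5.000e-04] 0.0505
base 552 [ 0.5708 -0.1829  0.0337] [ 0.5805 -0.1854] 0.0575
base 228 [0.5773 0.1388 0.0338] [0.5772 0.1408] 0.0403
base 256 [0.5847 0.0719 0.0336] [0.5842 0.0757] 0.0352
base 206 [0.5651 0.1877 0.0339] [0.5663 0.1891] 0.0349
base 207 [ 0.5677 -0.1043  0.0338] [ 0.5711 -0.0975] 0.0404
base 136 [0.564  0.239  0.0338] [0.5656 0.2375] 0.0272
base 164 [0.5549 0.1103 0.0337] [0.555  0.1088] 0.0274
base 174 [ 0.5579 -0.268   0.0337] [ 0.554  -0.2655] 0.0426
base 133 [ 0.5543 -0.0435  0.0337] [ 0.5554 -0.0428] 0.0234
12270 top z mean -0.029608144562230418 at tips side z -0.029811233966861334 slope along -0.015574511425777598 across 2.532707899387461e-05 along range 0.06378250279034295 0.11566033235378065 lat [-0.02931202  0.03028593]
```

View pics/t6.png

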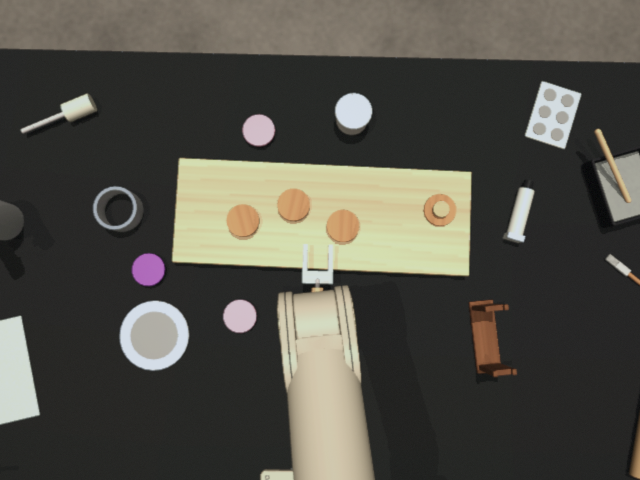

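```bash
python3 -m pendant '[[0,-0.05,0.6,0,1],[0,-0.05,1.05,0,1],[0,-0.05,1.05,0,1]]'; python3 w.py .487 .010 .068 0
```

```text
clock: 12.7
position: [0.4366, 0.01, 0.0687]
ee_rot: [1.0, -0.0, -0.001, 0.001]
ft_force: [-0.1, -0.5, -1.4]
grip_width: 0.209
t 12.7 tcp [0.4366 0.01   0.0687] toolY -90.01 x [ 1.    -0.    -0.002] tilt [-0.002 -0.002 -1.   ] F [-0.1 -0.5 -1.4] w 0.209 j [-1.27  0.18  1.24  2.16 -0.21  0.93 -1.48]
shift units [ 1.261e+00 -1.000e-03  1.400e-02]
turn units -0.002
```

```bash
python3 -m pendant '[[0.5,0,0,0,1],[1,0,0,0,1],[1.26,0,0,0,1],[1.26,0,0,0,1]]'; python3 w.py .487 .010 .068 0; python3 - <<'E'
from h import *
s=shot('wrist','w7'); s=shot('side','s7')
a=cv2.imread('pics/s7.png')[170:370,250:500]; cv2.imwrite('pics/s7c.png',cv2.resize(a,None,fx=3,fy=3))
E
```

```text
clock: 13.2
position: [0.4879, 0.0104, 0.0696]
ee_rot: [1.0, -0.0, 0.0, 0.0]
ft_force: [-0.8, 0.1, -2.2]
grip_width: 0.211
t 13.2 tcp [0.4879 0.0104 0.0696] toolY -90.01 x [ 1.    -0.     0.001] tilt [ 0.001 -0.    -1.   ] F [-0.8  0.1 -2.2] w 0.211 j [-1.07  0.35  1.11  2.04 -0.38  0.98 -1.35]
shift units [-0.022  0.009  0.041]
turn units -0.001
```

View pics/w7.png

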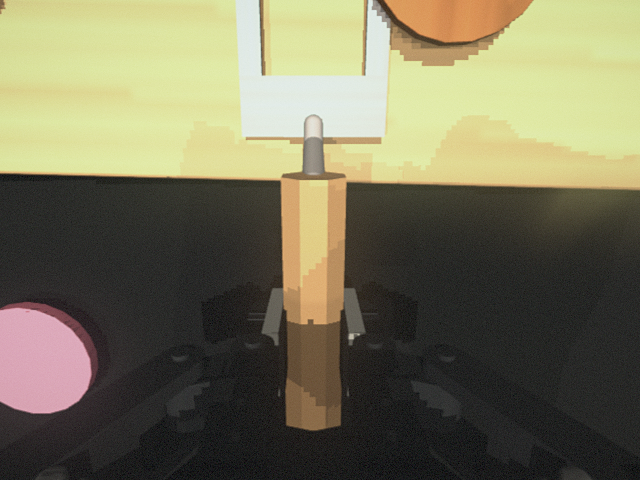

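View pics/s7c.png

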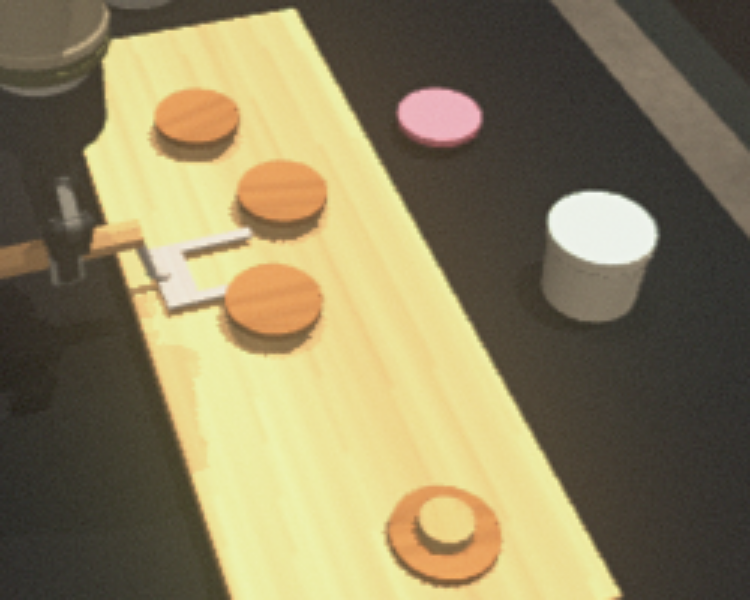

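```bash
python3 -m pendant '[[0,0.05,-0.2,0,1],[0,0.3,-0.6,0,1],[0,0.55,-0.95,0,1],[0,0.9,-1.18,0,1],[0,1.25,-1.3,0,1]]'; python3 w.py; python3 - <<'E'
from h import *
s=shot('side','s8')
a=cv2.imread('pics/s8.png')[170:370,250:500]; cv2.imwrite('pics/s8c.png',cv2.resize(a,None,fx=3,fy=3))
E
```

```text
clock: 13.92
position: [0.4876, -0.0404, 0.1216]
ee_rot: [1.0, 0.0, 0.0, -0.0]
ft_force: [-0.7, 0.5, -2.4]
grip_width: 0.209
t 13.93 tcp [ 0.4876 -0.0404  0.1216] toolY -89.99 x [1.    0.    0.001] tilt [ 0.001  0.001 -1.   ] F [-0.7  0.5 -2.4] w 0.209 j [-1.08  0.25  1.21  1.99 -0.27  1.07 -1.32]
```

View pics/s8c.png

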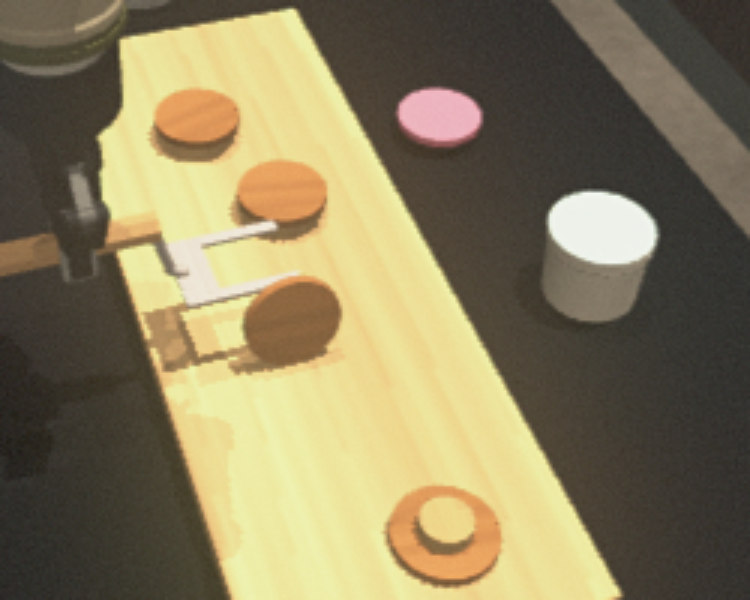

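```bash
python3 -m pendant '[[0,0.35,-0.03,0,1],[0,0.7,-0.06,0,1],[0,1,-0.1,0,1],[0,1,-0.3,0,1],[0,0.8,-0.8,0,1]]'; python3 -m pendant '[[0,0,0,0,1],[0,0,0,0,1]]';python3 w.py; python3 - <<'E'
from h import *
s=shot('side','s9')
a=cv2.imread('pics/s9.png')[170:370,250:500]; cv2.imwrite('pics/s9c.png',cv2.resize(a,None,fx=3,fy=3))
E
```

```text
clock: 14.6
position: [0.4869, -0.0719, 0.1531]
ee_rot: [1.0, -0.001, -0.001, 0.0]
ft_force: [0.1, 0.3, -0.8]
grip_width: 0.215
clock: 14.85
position: [0.4873, -0.0709, 0.1525]
ee_rot: [1.0, 0.001, -0.0, -0.0]
ft_force: [0.1, -0.0, -1.1]
grip_width: 0.208
t 14.85 tcp [ 0.4873 -0.0709  0.1525] toolY -89.92 x [ 1.     0.001 -0.   ] tilt [-0.     0.001 -1.   ] F [ 0.1 -0.  -1.1] w 0.208 j [-1.06  0.2   1.25  1.95 -0.21  1.14 -1.31]
```

View pics/s9c.png

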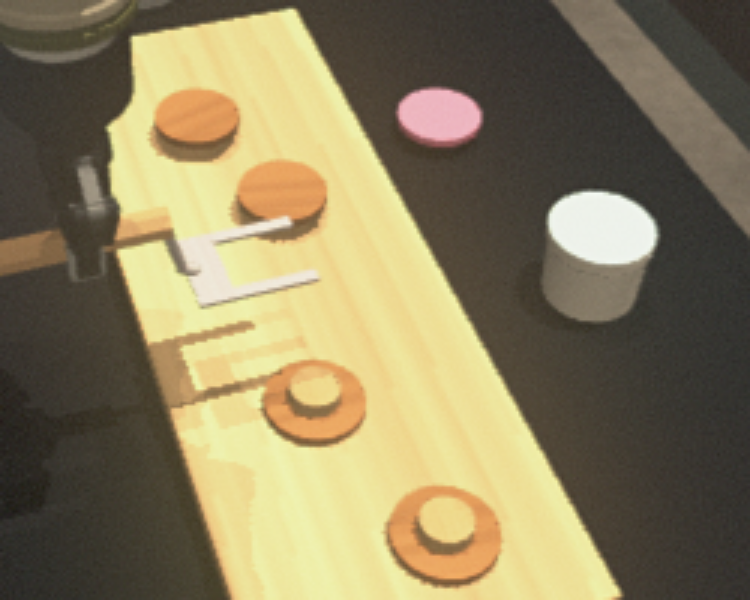

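```bash
python3 -m pendant '[[-1.2,-4.59,0,0,1],[-1.2,-4.59,0,0,1],[-1.2,-4.59,0,0,1],[-1.2,-4.59,0,0,1],[-1.2,-4.59,1,0,1]]'; python3 -m pendant '[[0,0,0,0,1],[0,0,0,0,1]]';python3 w.py .439 .1125 .068 0; python3 - <<'E'
from h import *
s=shot('top','t7'); P=pts(s); Z=P[:,:,2]
for zz in (.05,):
  m=((abs(Z-zz)<.006)&(P[:,:,0]>.35)&(P[:,:,0]<.75)&(abs(P[:,:,1])<.35)).astype(np.uint8)
  n,l,st,c=cv2.connectedComponentsWithStats(m)
  for i in range(1,n):
    if st[i,4]>100 and st[i,4]<2000:
        q=P[l==i]; (cc,rr)=cv2.minEnclosingCircle(q[:,:2].astype(np.float32)); print('base',st[i,4],q.mean(0).round(4),np.round(cc,4),round(rr,4))
E
python3 fork.py w8
```

```text
clock: 15.52
position: [0.4404, 0.1148, 0.1138]
ee_rot: [1.0, 0.002, 0.001, -0.003]
ft_force: [-1.0, 1.4, -3.4]
grip_width: 0.205
clock: 15.78
position: [0.4399, 0.1111, 0.1137]
ee_rot: [1.0, -0.001, 0.0, 0.001]
ft_force: [0.3, -0.3, -1.4]
grip_width: 0.214
t 15.78 tcp [0.4399 0.1111 0.1137] toolY -90.09 x [ 1.    -0.002  0.   ] tilt [ 0.    -0.001 -1.   ] F [ 0.3 -0.3 -1.4] w 0.214 j [-1.52  0.08  1.24  2.08 -0.09  1.03 -1.81]
shift units [-0.022 -0.035  1.141]
turn units -0.015
base 802 [0.6637 0.0604 0.0512] [0.6642 0.0604] 0.0343
base 211 [ 0.6618 -0.2454  0.0507] [ 0.663  -0.2453] 0.0179
base 822 [0.6282 0.1643 0.0512] [0.6282 0.1645] 0.034
base 206 [ 0.6219 -0.1253  0.0511] [ 0.6224 -0.1258] 0.0171
12238 top z mean -0.029083677645554112 at tips side z -0.029255445803665195 slope along -0.013952562011441936 across -0.0025874614654242236 along range 0.06428362930454874 0.11609021810662888 lat [-0.02906058  0.03043971]
```

```bash
python3 -m pendant '[[0,-0.03,0.6,0,1],[0,-0.03,1.14,0,1],[0,-0.03,1.14,0,1]]'; python3 w.py .490 .1125 .068 0; python3 -m pendant '[[0.5,0,0,0,1],[1,0,0,0,1],[1.26,0,0,0,1],[1.26,0,0,0,1]]'; python3 w.py .490 .1125 .068 0; python3 - <<'E'
from h import *
s=shot('wrist','w9'); s=shot('side','s10')
a=cv2.imread('pics/s10.png')[150:350,230:480]; cv2.imwrite('pics/s10c.png',cv2.resize(a,None,fx=3,fy=3))
E
```

```text
clock: 16.25
position: [0.439, 0.113, 0.0673]
ee_rot: [1.0, -0.0, -0.001, 0.0]
ft_force: [1.0, -0.9, -0.9]
grip_width: 0.211
t 16.25 tcp [0.439  0.113  0.0673] toolY -90.02 x [ 1.    -0.    -0.001] tilt [-0.001 -0.    -1.   ] F [ 1.  -0.9 -0.9] w 0.211 j [-1.41  0.24  1.17  2.12 -0.27  0.94 -1.66]
shift units [ 1.274  0.013 -0.018]
turn units -0.003
clock: 16.75
position: [0.4904, 0.1133, 0.0683]
ee_rot: [1.0, -0.0, 0.001, -0.0]
ft_force: [-0.5, 0.8, -3.0]
grip_width: 0.207
t 16.75 tcp [0.4904 0.1133 0.0683] toolY -90.02 x [ 1.    -0.     0.001] tilt [ 0.001  0.    -1.   ] F [-0.5  0.8 -3. ] w 0.207 j [-1.22  0.38  1.06  2.   -0.4   0.98 -1.53]
shift units [-0.011  0.02   0.006]
turn units -0.003
```

View pics/w9.png

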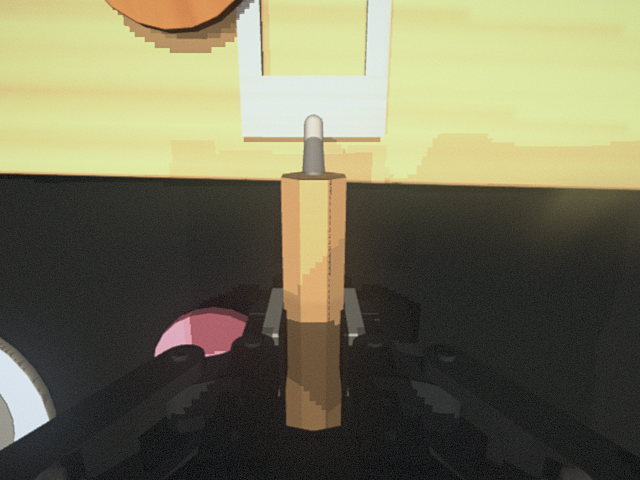

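View pics/s10c.png

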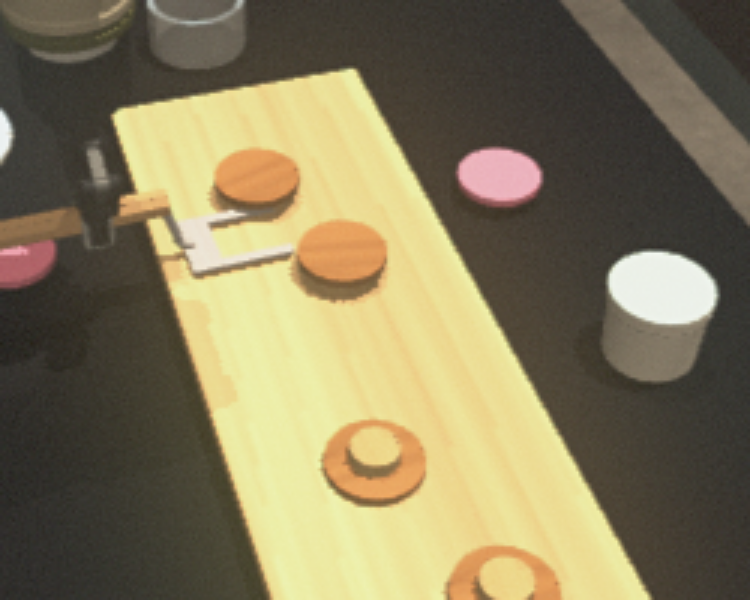

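```bash
python3 -m pendant '[[0,-0.05,-0.2,0,1],[0,-0.3,-0.6,0,1],[0,-0.55,-0.95,0,1],[0,-0.9,-1.18,0,1],[0,-1.25,-1.3,0,1]]'; python3 w.py; python3 - <<'E'
from h import *
s=shot('side','s11')
a=cv2.imread('pics/s11.png')[130:330,230:480]; cv2.imwrite('pics/s11c.png',cv2.resize(a,None,fx=3,fy=3))
E
```

```text
clock: 17.48
position: [0.4897, 0.1649, 0.1199]
ee_rot: [1.0, 0.001, 0.0, -0.0]
ft_force: [-0.2, 0.5, -2.0]
grip_width: 0.208
t 17.48 tcp [0.4897 0.1649 0.1199] toolY -89.93 x [1.    0.001 0.   ] tilt [ 0.     0.001 -1.   ] F [-0.2  0.5 -2. ] w 0.208 j [-1.36  0.33  1.12  1.92 -0.34  1.09 -1.68]
```

View pics/s11c.png

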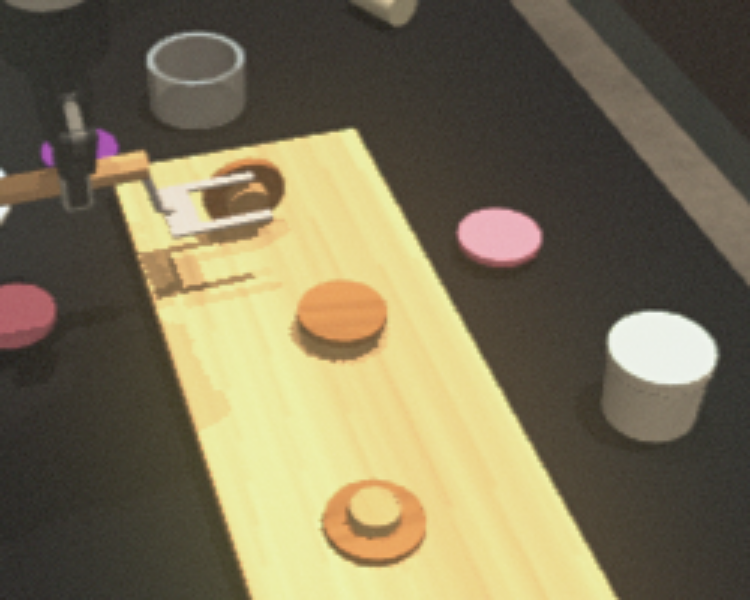

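```bash
python3 -m pendant '[[0,-0.35,-0.03,0,1],[0,-0.7,-0.06,0,1],[0,-1,-0.1,0,1],[0,-1,-0.3,0,1],[0,-0.8,-0.8,0,1]]'; python3 -m pendant '[[0,0,0,0,1],[0,0,0,0,1]]';python3 w.py; python3 - <<'E'
from h import *
s=shot('side','s12')
a=cv2.imread('pics/s12.png')[130:330,230:480]; cv2.imwrite('pics/s12c.png',cv2.resize(a,None,fx=3,fy=3))
E
```

```text
clock: 18.15
position: [0.4894, 0.1947, 0.1518]
ee_rot: [1.0, 0.0, -0.0, 0.001]
ft_force: [0.3, -0.4, -0.8]
grip_width: 0.204
clock: 18.4
position: [0.4897, 0.1953, 0.1515]
ee_rot: [1.0, -0.0, 0.0, -0.001]
ft_force: [0.2, 0.9, -1.0]
grip_width: 0.211
t 18.4 tcp [0.4897 0.1953 0.1515] toolY -90.0 x [ 1. -0.  0.] tilt [ 0.     0.001 -1.   ] F [ 0.2  0.9 -1. ] w 0.211 j [-1.43  0.31  1.13  1.87 -0.31  1.16 -1.75]
```

View pics/s12c.png

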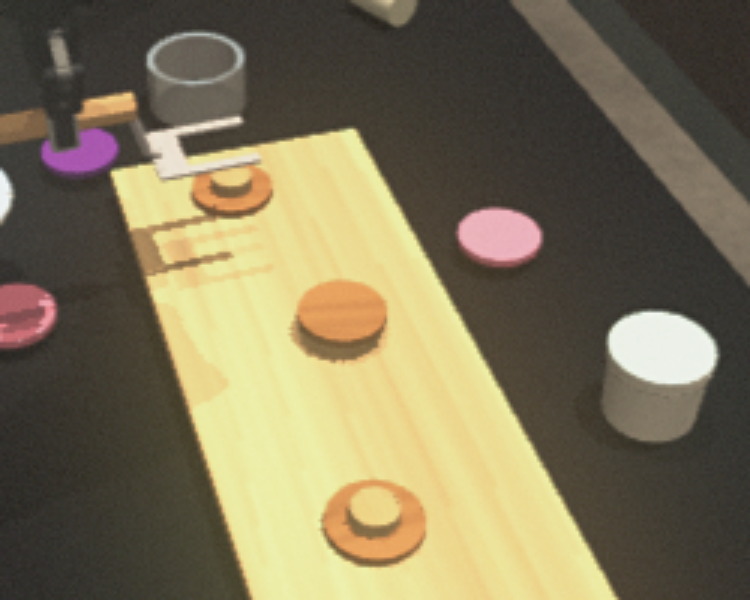

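```bash
python3 -m pendant '[[-0.4,2.07,0,0,1],[-0.4,2.07,0.3,0,1],[-0.4,2.07,1,0,1],[-0.4,2.07,1,0,1]]'; python3 -m pendant '[[0,0,0,0,1],[0,0,0,0,1]]';python3 w.py .475 .1125 .068 0; python3 - <<'E'
from h import *
s=shot('top','t8'); P=pts(s); Z=P[:,:,2]
for zz in (.05,):
  m=((abs(Z-zz)<.006)&(P[:,:,0]>.35)&(P[:,:,0]<.75)&(abs(P[:,:,1])<.35)).astype(np.uint8)
  n,l,st,c=cv2.connectedComponentsWithStats(m)
  for i in range(1,n):
    if st[i,4]>100 and st[i,4]<2000:
        q=P[l==i]; (cc,rr)=cv2.minEnclosingCircle(q[:,:2].astype(np.float32)); print('base',st[i,4],q.mean(0).round(4),np.round(cc,4),round(rr,4))
E
python3 fork.py w10
```

```text
clock: 18.95
position: [0.4724, 0.1121, 0.1098]
ee_rot: [1.0, -0.0, -0.002, 0.001]
ft_force: [0.6, 0.8, -0.8]
grip_width: 0.205
clock: 19.2
position: [0.4743, 0.113, 0.112]
ee_rot: [1.0, 0.0, 0.0, -0.0]
ft_force: [-1.8, 0.1, -1.8]
grip_width: 0.211
t 19.2 tcp [0.4743 0.113  0.112 ] toolY -89.95 x [1.    0.001 0.001] tilt [ 0.001  0.    -1.   ] F [-1.8  0.1 -1.8] w 0.211 j [-1.37  0.26  1.18  2.   -0.27  1.05 -1.64]
shift units [0.016 0.013 1.101]
turn units 0.008
base 805 [0.6637 0.0606 0.0513] [0.664  0.0607] 0.034
base 205 [ 0.6613 -0.2455  0.0511] [ 0.6613 -0.2464] 0.0173
base 211 [0.6312 0.2468 0.0513] [0.6317 0.2477] 0.018
base 203 [ 0.6221 -0.1253  0.0513] [ 0.6227 -0.1256] 0.0172
12230 top z mean -0.02890425951672551 at tips side z -0.029063311831606042 slope along -0.013689163595877992 across -0.002624503740172694 along range 0.06444236248451439 0.11618171908980768 lat [-0.0295456   0.02999614]
```

```bash
python3 -m pendant '[[0,0,0.6,0,1],[0,0,1.1,0,1],[0,0,1.1,0,1]]'; python3 w.py .554 .1125 .068 0; python3 -m pendant '[[0.5,0,0,0,1],[1,0,0,0,1],[1.5,0,0,0,1],[1.9,0,0,0,1],[1.95,0,0,0,1]]'; python3 w.py .554 .1125 .068 0; python3 - <<'E'
from h import *
s=shot('wrist','w11'); s=shot('side','s13')
a=cv2.imread('pics/s13.png')[130:330,230:480]; cv2.imwrite('pics/s13c.png',cv2.resize(a,None,fx=3,fy=3))
E
```

```text
clock: 19.68
position: [0.4731, 0.1124, 0.0667]
ee_rot: [1.0, 0.0, -0.001, 0.001]
ft_force: [0.6, -0.3, -1.0]
grip_width: 0.209
t 19.68 tcp [0.4731 0.1124 0.0667] toolY -89.98 x [ 1.     0.    -0.002] tilt [-0.002 -0.001 -1.   ] F [ 0.6 -0.3 -1. ] w 0.209 j [-1.28  0.35  1.09  2.04 -0.37  0.97 -1.56]
shift units [ 2.022e+00 -2.000e-03 -3.500e-02]
turn units 0.004
clock: 20.3
position: [0.5529, 0.1126, 0.0684]
ee_rot: [1.0, 0.0, 0.001, 0.0]
ft_force: [-0.6, 0.5, -0.8]
grip_width: 0.207
t 20.3 tcp [0.5529 0.1126 0.0684] toolY -89.98 x [1.    0.    0.002] tilt [ 0.002 -0.    -1.   ] F [-0.6  0.5 -0.8] w 0.207 j [-1.06  0.52  0.98  1.84 -0.5   1.04 -1.45]
shift units [0.027 0.003 0.009]
turn units 0.004
```

View pics/s13c.png

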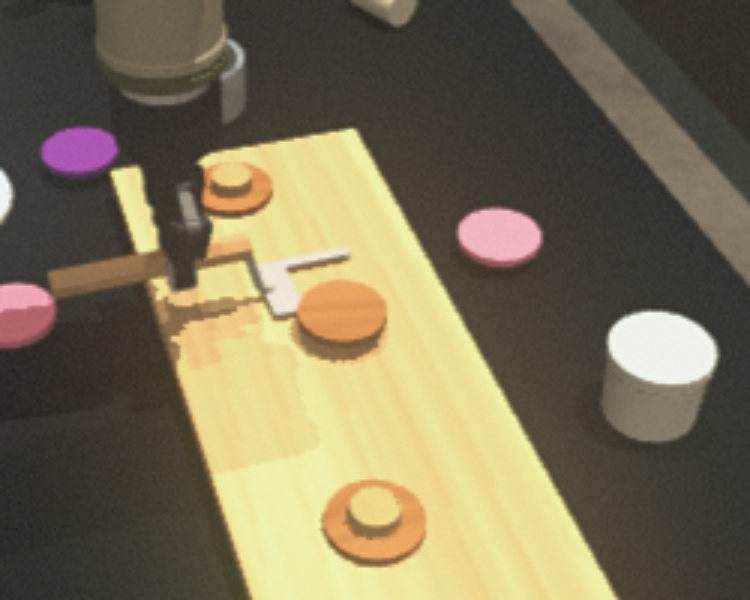

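View pics/w11.png

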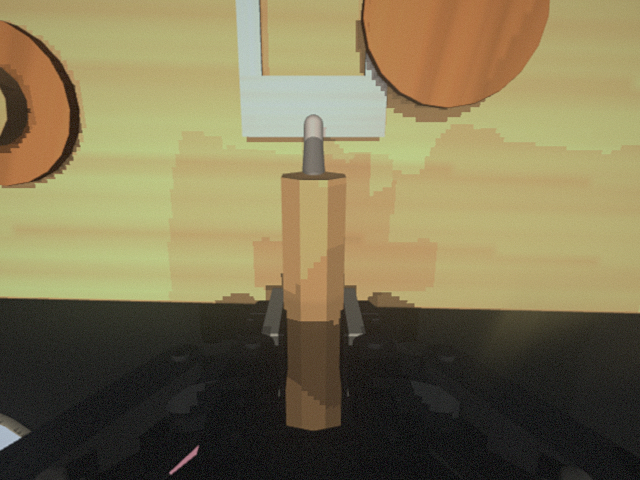

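```bash
python3 -m pendant '[[0,0.05,-0.2,0,1],[0,0.3,-0.6,0,1],[0,0.55,-0.95,0,1],[0,0.9,-1.18,0,1],[0,1.25,-1.3,0,1]]'; python3 -m pendant '[[0,0.35,-0.03,0,1],[0,0.7,-0.06,0,1],[0,1,-0.1,0,1],[0,1,-0.3,0,1],[0,0.8,-0.8,0,1]]'; python3 -m pendant '[[0,0,0,0,1],[0,0,0,0,1]]';python3 w.py; python3 - <<'E'
from h import *
s=shot('side','s14'); s=shot('top','t9')
E
```

```text
clock: 21.02
position: [0.5519, 0.0615, 0.1201]
ee_rot: [1.0, -0.0, 0.0, -0.0]
ft_force: [0.2, -0.2, 0.1]
grip_width: 0.208
clock: 21.65
position: [0.5514, 0.0307, 0.1518]
ee_rot: [1.0, -0.0, -0.001, 0.0]
ft_force: [-0.2, -0.0, -1.1]
grip_width: 0.209
clock: 21.9
position: [0.5518, 0.0315, 0.1514]
ee_rot: [1.0, 0.001, 0.0, -0.0]
ft_force: [0.1, 0.1, -1.4]
grip_width: 0.208
t 21.9 tcp [0.5518 0.0315 0.1514] toolY -89.89 x [1.    0.002 0.   ] tilt [ 0.  0. -1.] F [ 0.1  0.1 -1.4] w 0.208 j [-1.03  0.39  1.09  1.8  -0.38  1.18 -1.39]
```

View pics/s14.png

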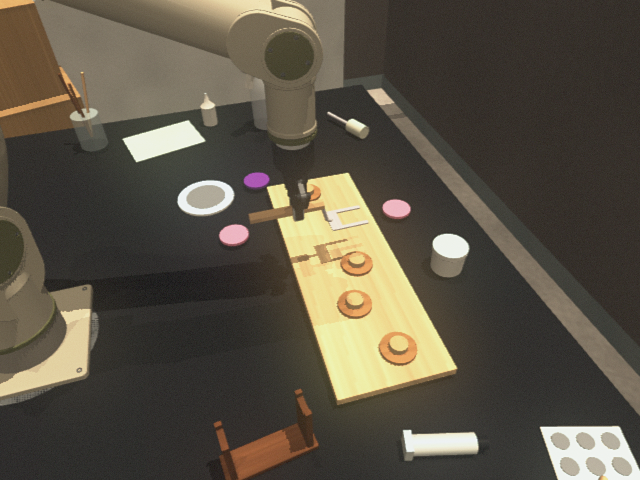

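```bash
python3 -m pendant '[[-3.35,9.4,-0.25,0,1],[-3.35,9.4,-0.25,-0.5,1],[-3.35,9.4,-0.25,-1.13,1],[-3.35,9.4,-0.25,-1.13,1],[-3.35,9.4,-0.25,-1.13,1]]';python3 w.py .4176 -.3454 .16 6.8
```

```text
clock: 22.62
position: [0.4461, -0.265, 0.159]
ee_rot: [0.998, 0.06, 0.0, -0.0]
ft_force: [0.9, 0.2, -1.0]
grip_width: 0.208
t 22.62 tcp [ 0.4461 -0.265   0.159 ] toolY -83.16 x [0.993 0.119 0.001] tilt [ 0.     0.001 -1.   ] F [ 0.9  0.2 -1. ] w 0.208 j [-0.56  0.29  1.18  1.88 -0.29  1.17 -0.74]
shift units [-0.947  1.91  -0.026]
turn units 0.006
```

```bash
python3 -m pendant '[[-0.5,1,0,0,1],[-0.95,1.91,0,0,1],[-0.95,1.91,0,0,1],[-0.95,1.91,0,0,1]]';python3 -m pendant '[[0,0,0,0,1]]';python3 w.py .4176 -.3454 .098 6.8; python3 - <<'E'
from h import *
s=shot('wrist','w12'); s=shot('side','s15'); 
a=cv2.imread('pics/s15.png')[330:480,180:430]; cv2.imwrite('pics/s15c.png',cv2.resize(a,None,fx=3,fy=3))
E
```

```text
clock: 23.12
position: [0.4184, -0.3436, 0.1587]
ee_rot: [0.998, 0.059, -0.0, -0.0]
ft_force: [-0.1, 0.5, -1.5]
grip_width: 0.212
clock: 23.25
position: [0.4191, -0.3428, 0.1588]
ee_rot: [0.998, 0.06, -0.0, -0.0]
ft_force: [-0.4, 0.2, -1.0]
grip_width: 0.208
t 23.25 tcp [ 0.4191 -0.3428  0.1588] toolY -83.08 x [ 0.993  0.121 -0.   ] tilt [-0.     0.001 -1.   ] F [-0.4  0.2 -1. ] w 0.208 j [-0.34  0.36  1.14  1.82 -0.35  1.19 -0.54]
shift units [-0.045  0.062  1.521]
turn units 0.021
```

View pics/w12.png

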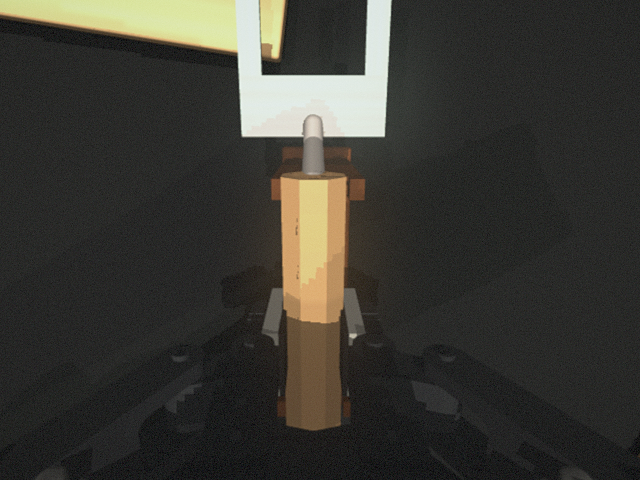

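View pics/s15c.png

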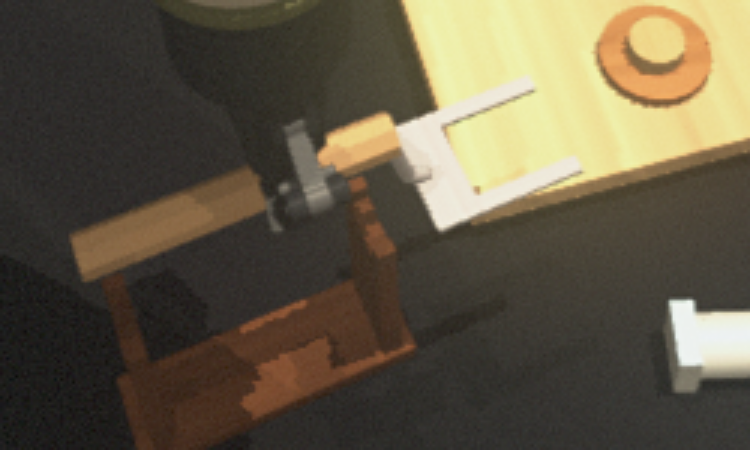

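```bash
python3 -m pendant '[[-0.04,0.06,0.5,0,1],[-0.04,0.06,1,0,1],[-0.04,0.06,1.35,0,1],[-0.04,0.06,1.5,0,1],[-0.04,0.06,1.5,0,1]]';python3 w.py .4176 -.3454 .098 6.8
```

```text
clock: 23.98
position: [0.4169, -0.3468, 0.0988]
ee_rot: [0.998, 0.059, -0.0, -0.0]
ft_force: [0.7, -0.9, -1.9]
grip_width: 0.21
t 23.98 tcp [ 0.4169 -0.3468  0.0988] toolY -83.22 x [ 0.993  0.118 -0.   ] tilt [-0. -0. -1.] F [ 0.7 -0.9 -1.9] w 0.21 j [-0.26  0.44  1.06  1.88 -0.44  1.08 -0.47]
shift units [ 0.022 -0.033  0.02 ]
turn units -0.003
```

```bash
python3 -m pendant '[[0,0,0.04,0,1],[0,0,0.04,0,0.6],[0,0,0.04,0,0.3],[0,0,0.04,0,0],[0,0,0.04,0,0]]';python3 -m pendant '[[0,0,0,0,0],[0,0,-1,0,0],[0,0,-2,0,0],[0,0,-3,0,0],[0,0,-3,0,0]]'; python3 w.py;python3 - <<'E'
from h import *
s=shot('wrist','w13'); s=shot('side','s16'); 
a=cv2.imread('pics/s16.png')[330:480,180:430]; cv2.imwrite('pics/s16c.png',cv2.resize(a,None,fx=3,fy=3))
E
```

```text
clock: 24.6
position: [0.4171, -0.3466, 0.0975]
ee_rot: [0.998, 0.059, 0.0, -0.0]
ft_force: [0.0, -0.0, 0.4]
grip_width: 0.995
clock: 25.22
position: [0.4181, -0.3476, 0.22]
ee_rot: [0.998, 0.059, 0.002, 0.001]
ft_force: [0.4, 0.2, -1.7]
grip_width: 1.002
t 25.23 tcp [ 0.4181 -0.3476  0.22  ] toolY -83.19 x [0.993 0.119 0.004] tilt [ 0.004 -0.002 -1.   ] F [ 0.4  0.2 -1.7] w 1.002 j [-0.39  0.29  1.2   1.74 -0.28  1.3  -0.58]
```

View pics/s16c.png

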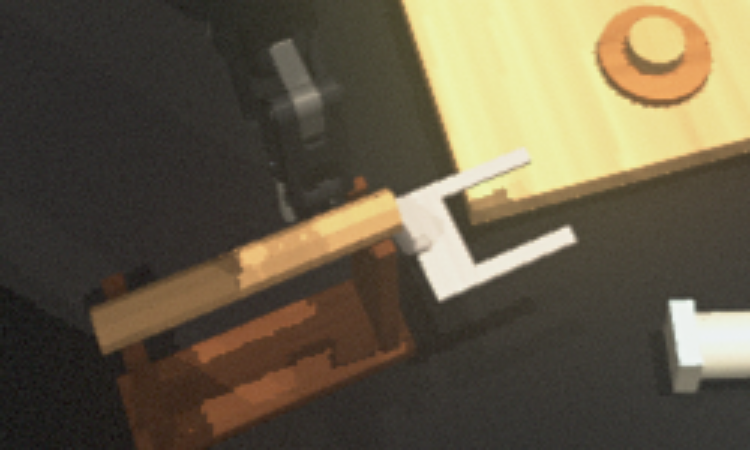

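View pics/w13.png

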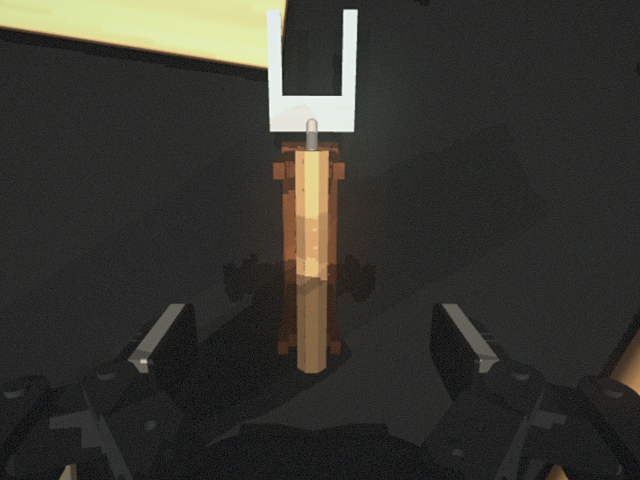

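```bash
cat > feet.py <<'E'
from h import *
import sys
s=shot('top',sys.argv[1]); P=pts(s); Z=P[:,:,2]
hsv=cv2.cvtColor(s['im'],cv2.COLOR_RGB2HSV)
for nm,zz in (('board',.05),('p1',.028),('p2',.048),('p3',.068),('p4',.088)):
  if nm=='board': R0=(P[:,:,0]>.5)&(P[:,:,0]<.78)&(abs(P[:,:,1])<.33)
  else: R0=np.hypot(P[:,:,0]-.386,P[:,:,1]-.348)<.06
  m=((abs(Z-zz)<.006)&R0).astype(np.uint8)
  n,l,st,c=cv2.connectedComponentsWithStats(m)
  for i in range(1,n):
    if 100<st[i,4]<400:
        k=(l==i).astype(np.uint8); ct=max(cv2.findContours(k,0,2)[0],key=cv2.contourArea); (u,v),r=cv2.minEnclosingCircle(ct)
        q=P[l==i]; M=cv2.moments(k,True); print(nm,st[i,4],'mean',q.mean(0).round(4),'ray',ray(s,M['m10']/M['m00'],M['m01']/M['m00'],zz)[:2].round(4))
E
python3 feet.py t10; python3 w.py .63 -.02 .14 0
```

```text
board 207 mean [ 0.6716 -0.0514  0.0512] ray [ 0.6718 -0.0515]
board 209 mean [ 0.6614 -0.2455  0.0511] ray [ 0.6616 -0.2457]
board 211 mean [0.631  0.2468 0.0512] ray [0.6312 0.247 ]
board 209 mean [ 0.6221 -0.1253  0.0509] ray [ 0.6222 -0.1254]
t 25.38 tcp [ 0.4169 -0.3461  0.2167] toolY -83.18 x [ 0.993  0.119 -0.001] tilt [-0.001  0.001 -1.   ] F [ 1.1  0.  -0.2] w 1.001 j [-0.39  0.29  1.19  1.75 -0.28  1.29 -0.58]
shift units [ 6.26  -7.461  1.92 ]
turn units 1.137
```

View pics/t10.png

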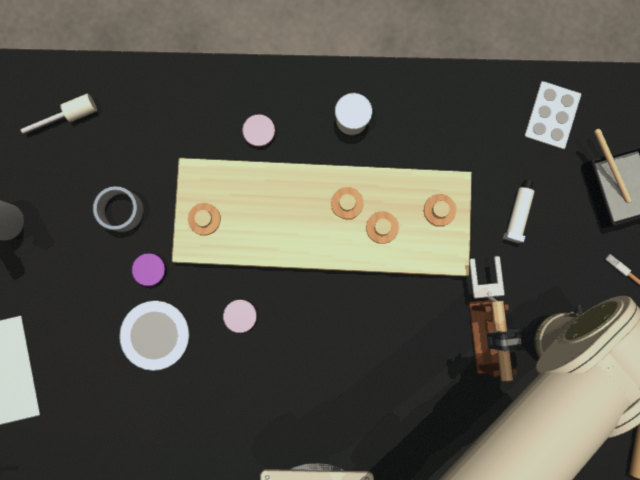

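```bash
python3 w.py .6615 -.2457 .12 0; python3 -m pendant '[[6.37,-1.75,0,1.13,0.3],[6.37,-1.75,0,1.13,0.3],[6.37,-1.75,0,1.13,0.3],[6.37,-1.75,1.5,1.13,0.3],[6.37,-1.75,2.4,1.13,0.3]]' 40; python3 -m pendant '[[0,0,0,0,0.3]]';python3 w.py .6615 -.2457 .041 0
```

```text
t 25.38 tcp [ 0.4169 -0.3461  0.2167] toolY -83.18 x [ 0.993  0.119 -0.001] tilt [-0.001  0.001 -1.   ] F [ 1.1  0.  -0.2] w 1.001 j [-0.39  0.29  1.19  1.75 -0.28  1.29 -0.58]
shift units [ 6.372 -1.765  2.415]
turn units 1.137
clock: 26.0
position: [0.6638, -0.2454, 0.1202]
ee_rot: [1.0, 0.001, 0.0, -0.0]
ft_force: [-0.1, -0.8, -0.4]
grip_width: 0.703
clock: 26.12
position: [0.66, -0.244, 0.1153]
ee_rot: [1.0, 0.001, -0.005, -0.002]
ft_force: [0.2, -0.4, 0.3]
grip_width: 0.702
t 26.12 tcp [ 0.66   -0.244   0.1153] toolY -89.83 x [ 1.     0.003 -0.01 ] tilt [-0.01   0.003 -1.   ] F [ 0.2 -0.4  0.3] w 0.702 j [-0.29  0.77  0.94  1.39 -0.62  1.3  -0.89]
shift units [0.055 0.049 1.856]
turn units 0.028
```

```bash
python3 -m pendant '[[0.03,0.03,1,0,0.3],[0.03,0.03,1.6,0,0.3],[0.03,0.03,1.85,0,0.3],[0.03,0.03,1.85,0,0.3]]';python3 w.py .6615 -.2457 .041 0; python3 - <<'E'
from h import *
s=shot('wrist','w14'); s=shot('side','s17'); 
a=cv2.imread('pics/s17.png')[270:420,300:550]; cv2.imwrite('pics/s17c.png',cv2.resize(a,None,fx=3,fy=3))
E
```

```text
clock: 26.62
position: [0.6624, -0.2485, 0.049]
ee_rot: [1.0, 0.0, 0.0, -0.0]
ft_force: [0.7, -0.5, 0.5]
grip_width: 0.701
t 26.62 tcp [ 0.6624 -0.2485  0.049 ] toolY -89.99 x [1. 0. 0.] tilt [ 0.  0. -1.] F [ 0.7 -0.5  0.5] w 0.701 j [-0.27  0.84  0.9   1.44 -0.67  1.19 -0.86]
shift units [-0.021 -0.071  0.2  ]
turn units 0.002
```

View pics/s17c.png

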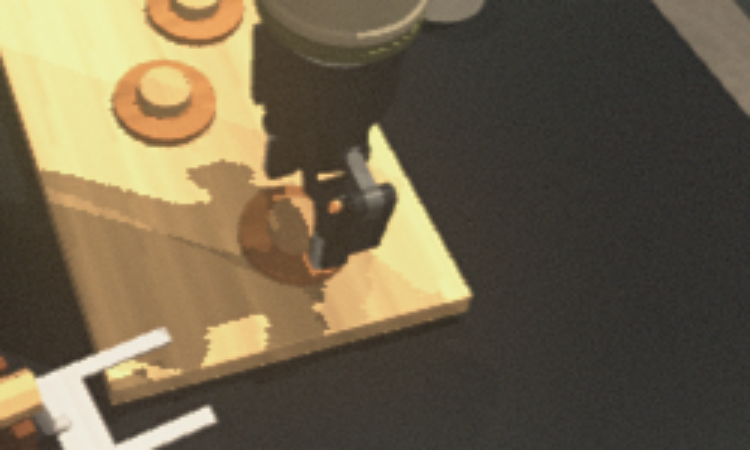

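View pics/w14.png

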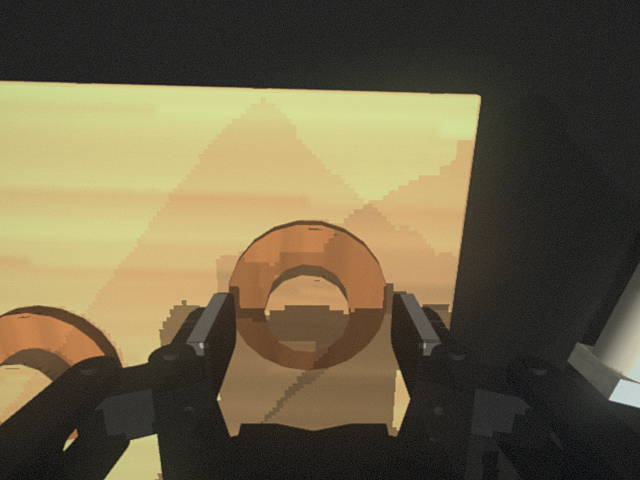

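```bash
python3 -m pendant '[[-0.02,-0.07,0.2,0,0.3],[-0.02,-0.07,0.2,0,0.3],[-0.02,-0.07,0.2,0,0.3]]';python3 w.py .6615 -.2457 .041 0;python3 -m pendant '[[0,0,0,0,0.6],[0,0,0,0,1],[0,0,0,0,1],[0,0,0,0,1],[0,0,0,0,1]]'; python3 w.py; python3 -m pendant '[[0,0,-0.5,0,1],[0,0,-1,0,1],[0,0,-2,0,1],[0,0,-2,0,1]]'; python3 w.py;python3 - <<'E'
from h import *
s=shot('wrist','w15'); s=shot('side','s18'); 
a=cv2.imread('pics/s18.png')[250:400,300:550]; cv2.imwrite('pics/s18c.png',cv2.resize(a,None,fx=3,fy=3))
E
```

```text
clock: 27.1
position: [0.6617, -0.2454, 0.0408]
ee_rot: [1.0, 0.0, 0.0, -0.0]
ft_force: [-0.6, -0.1, 0.7]
grip_width: 0.7
t 27.1 tcp [ 0.6617 -0.2454  0.0408] toolY -89.97 x [1.    0.001 0.   ] tilt [ 0.  0. -1.] F [-0.6 -0.1  0.7] w 0.7 j [-0.27  0.84  0.89  1.45 -0.68  1.18 -0.86]
shift units [-0.006  0.007 -0.006]
turn units 0.006
clock: 27.72
position: [0.6619, -0.2456, 0.0411]
ee_rot: [1.0, 0.0, 0.0, 0.0]
ft_force: [-0.9, -0.3, 5.3]
grip_width: 0.371
t 27.73 tcp [ 0.6619 -0.2456  0.0411] toolY -89.97 x [1.    0.    0.001] tilt [ 0.001 -0.    -1.   ] F [-0.9 -0.3  5.3] w 0.371 j [-0.27  0.84  0.89  1.45 -0.68  1.18 -0.86]
clock: 28.22
position: [0.6632, -0.2468, 0.1255]
ee_rot: [1.0, 0.0, 0.003, 0.001]
ft_force: [0.5, -0.2, -0.2]
grip_width: 0.374
t 28.23 tcp [ 0.6632 -0.2468  0.1255] toolY -89.98 x [1.    0.    0.006] tilt [ 0.006 -0.002 -1.   ] F [ 0.5 -0.2 -0.2] w 0.374 j [-0.29  0.76  0.95  1.38 -0.62  1.3  -0.89]
```

View pics/s18c.png

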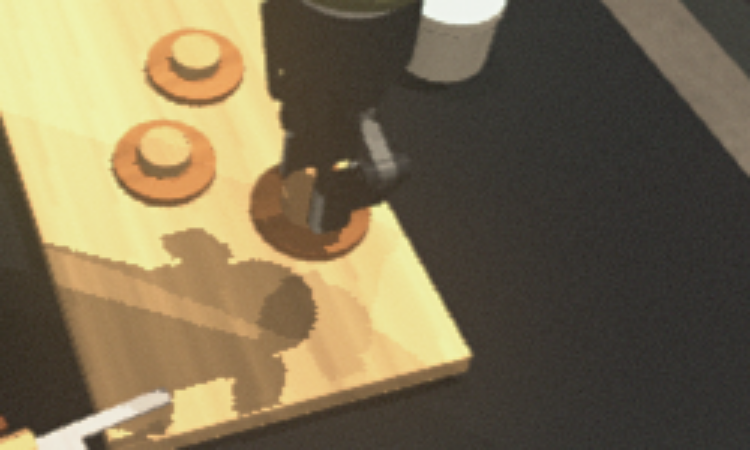

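View pics/w15.png

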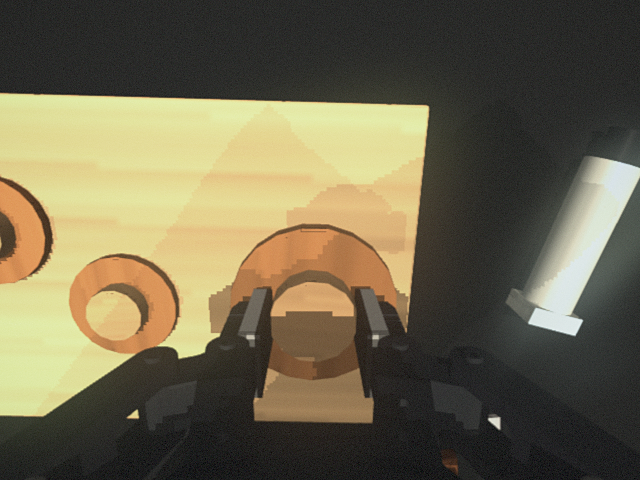

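```bash
python3 -m pendant '[[-3,-7.5,0,0,1],[-3,-7.5,0,0,1],[-3,-7.5,0,0,1],[-3,-7.5,0,0,1],[-3,-7.5,0,0,1]]';  python3 w.py .386 .348 .1 0
```

```text
clock: 28.95
position: [0.544, 0.0466, 0.1201]
ee_rot: [1.0, 0.0, -0.001, -0.0]
ft_force: [1.1, 1.0, 1.0]
grip_width: 0.373
t 28.95 tcp [0.544  0.0466 0.1201] toolY -89.95 x [ 1.     0.001 -0.001] tilt [-0.001  0.    -1.   ] F [1.1 1.  1. ] w 0.373 j [-1.08  0.45  1.13  1.85 -0.45  1.13 -1.36]
shift units [-3.944 -7.538  0.508]
turn units 0.008
```

```bash
python3 -m pendant '[[-3.94,-7.54,0,0,1],[-3.94,-7.54,0,0,1],[-3.94,-7.54,0,0,1],[-3.94,-7.54,0,0,1],[-3.94,-7.54,0,0,1]]';python3 -m pendant '[[0,0,0,0,1],[0,0,0,0,1],[0,0,0,0,1]]';  python3 w.py .386 .348 .02 0;python3 - <<'E'
from h import *
s=shot('wrist','w16')
E
```

```text
clock: 29.58
position: [0.3989, 0.3232, 0.1205]
ee_rot: [1.0, 0.0, -0.0, -0.0]
ft_force: [1.4, 0.2, -0.3]
grip_width: 0.37
clock: 29.95
position: [0.4013, 0.3201, 0.1206]
ee_rot: [1.0, -0.001, -0.0, 0.0]
ft_force: [0.2, 0.2, -1.1]
grip_width: 0.377
t 29.95 tcp [0.4013 0.3201 0.1206] toolY -90.12 x [ 1.    -0.002 -0.   ] tilt [-0. -0. -1.] F [ 0.2  0.2 -1.1] w 0.377 j [-1.78  0.38  1.22  1.93 -0.4   1.11 -1.98]
shift units [-0.383 -0.698  2.515]
turn units -0.02
```

View pics/w16.png

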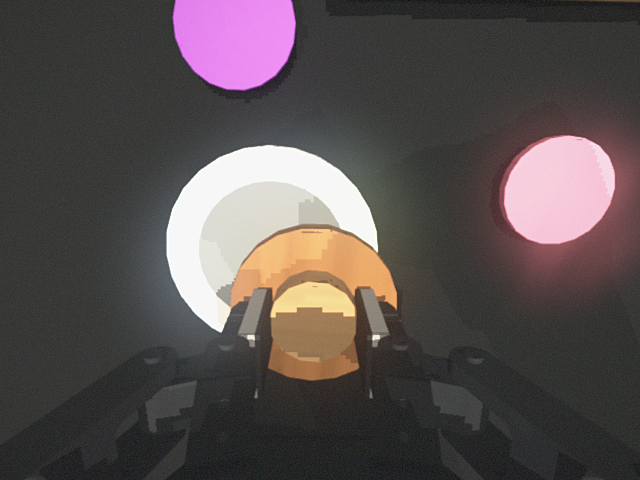

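```bash
python3 -m pendant '[[-0.38,-0.7,0,0,1],[-0.38,-0.7,0.5,0,1],[-0.38,-0.7,1.5,0,1],[-0.38,-0.7,2,0,1],[-0.38,-0.7,2,0,1]]';python3 -m pendant '[[0,0,0,0,1]]';  python3 w.py .386 .348 .0195 0;python3 - <<'E'
from h import *
s=shot('wrist','w17');s=shot('side','s19'); 
hsv=cv2.cvtColor(load('w17')['im'],cv2.COLOR_RGB2HSV)
E
```

```text
clock: 30.62
position: [0.3855, 0.348, 0.0398]
ee_rot: [1.0, -0.001, -0.0, 0.001]
ft_force: [0.2, -0.0, 1.4]
grip_width: 0.371
clock: 30.75
position: [0.3863, 0.3495, 0.0416]
ee_rot: [1.0, -0.0, 0.0, -0.0]
ft_force: [-0.2, -0.7, -0.4]
grip_width: 0.375
t 30.75 tcp [0.3863 0.3495 0.0416] toolY -90.03 x [ 1.    -0.     0.001] tilt [ 0.001  0.001 -1.   ] F [-0.2 -0.7 -0.4] w 0.375 j [-1.7   0.51  1.06  1.98 -0.54  0.97 -1.94]
shift units [-0.008  0.037  0.553]
turn units -0.004
```

View pics/w17.png

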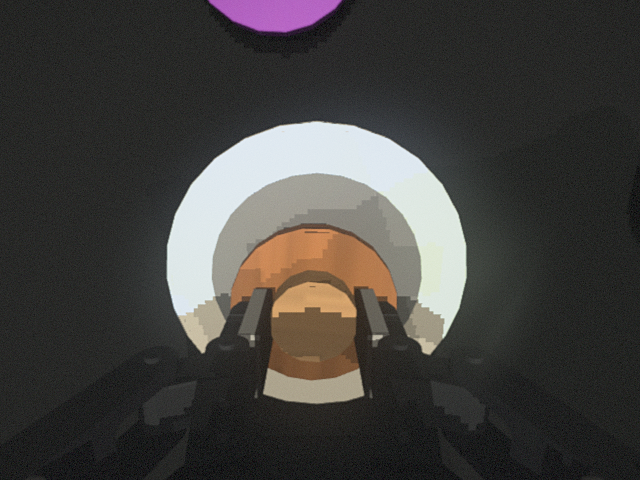

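```bash
python3 -m pendant '[[0,0.03,0.3,0,1],[0,0.03,0.5,0,1],[0,0.03,0.55,0,1],[0,0.03,0.55,0,1]]';  python3 w.py; python3 -m pendant '[[0,0,0,0,0.6],[0,0,0,0,0.3],[0,0,0,0,0.3],[0,0,0,0,0.3]]';python3 -m pendant '[[0,0,-1,0,0.3],[0,0,-2,0,0.3],[0,0,-2.5,0,0.3]]'; python3 w.py;python3 - <<'E'
from h import *
s=shot('wrist','w18')
E
```

```text
clock: 31.35
position: [0.385, 0.3481, 0.0189]
ee_rot: [1.0, 0.0, -0.001, 0.0]
ft_force: [-5.6, -3.5, 14.0]
grip_width: 0.371
t 31.35 tcp [0.385  0.3481 0.0189] toolY -89.98 x [ 1.     0.    -0.002] tilt [-0.002 -0.    -1.   ] F [-5.6 -3.5 14. ] w 0.371 j [-1.66  0.54  1.02  1.99 -0.58  0.94 -1.91]
clock: 31.85
position: [0.3854, 0.3483, 0.0186]
ee_rot: [1.0, 0.0, 0.0, 0.0]
ft_force: [-0.3, 0.5, -0.8]
grip_width: 0.698
clock: 32.22
position: [0.3859, 0.3487, 0.1203]
ee_rot: [1.0, 0.0, 0.0, -0.001]
ft_force: [0.2, -0.1, -0.3]
grip_width: 0.7
t 32.23 tcp [0.3859 0.3487 0.1203] toolY -89.98 x [1.    0.    0.001] tilt [ 0.001  0.002 -1.   ] F [ 0.2 -0.1 -0.3] w 0.7 j [-1.82  0.39  1.2   1.92 -0.41  1.11 -2.03]
```

View pics/w18.png

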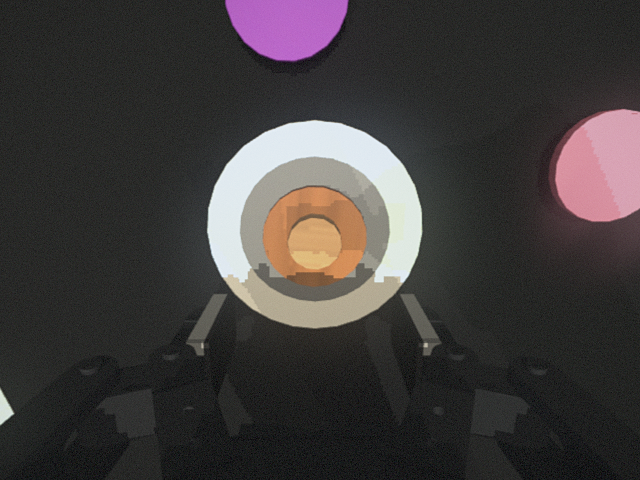

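```bash
python3 feet.py t11; python3 -m pendant '[[6.13,2.54,0,0,0.3],[6.13,2.54,0,0,0.3],[6.13,2.54,0,0,0.3],[6.13,2.54,0,0,0.3],[6.13,2.54,0.5,0,0.3]]'; python3 -m pendant '[[0,0,0,0,0.3],[0,0,0,0,0.3]]';python3 w.py .6312 .2469 .041 0; python3 - <<'E'
from h import *
s=shot('wrist','w19')
E
python3 feet.py t12
```

```text
board 204 mean [ 0.6717 -0.0514  0.0508] ray [ 0.6718 -0.0514]
board 213 mean [0.6312 0.2469 0.0511] ray [0.6313 0.2472]
board 212 mean [ 0.622  -0.1253  0.0514] ray [ 0.6221 -0.1255]
clock: 32.95
position: [0.6341, 0.2425, 0.0975]
ee_rot: [1.0, -0.002, 0.001, 0.001]
ft_force: [-0.4, 0.9, 0.2]
grip_width: 0.703
clock: 33.2
position: [0.6297, 0.2477, 0.0981]
ee_rot: [1.0, 0.001, -0.001, -0.0]
ft_force: [-0.0, -0.0, 1.4]
grip_width: 0.697
t 33.2 tcp [0.6297 0.2477 0.0981] toolY -89.92 x [ 1.     0.001 -0.001] tilt [-0.001  0.    -1.   ] F [-0.  -0.   1.4] w 0.697 j [-1.07  0.73  0.96  1.5  -0.62  1.23 -1.6 ]
shift units [0.04  0.019 1.427]
turn units 0.013
board 208 mean [ 0.6718 -0.0514  0.0509] ray [ 0.6719 -0.0515]
board 215 mean [ 0.6222 -0.1255  0.0509] ray [ 0.6223 -0.1256]
```

View pics/w19.png

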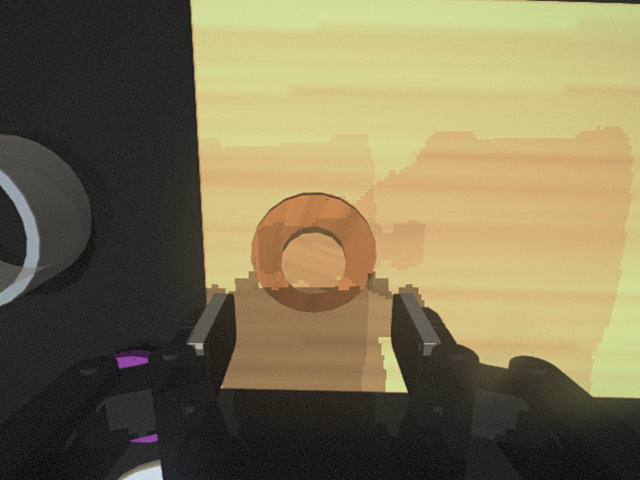

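```bash
python3 -m pendant '[[0.03,0.02,0.8,0,0.3],[0.03,0.02,1.3,0,0.3],[0.03,0.02,1.42,0,0.3],[0.03,0.02,1.42,0,0.3]]'; python3 w.py .6312 .2469 .041 0; python3 -m pendant '[[0,0,0,0,0.6],[0,0,0,0,1],[0,0,0,0,1],[0,0,0,0,1],[0,0,0,0,1]]' ; python3 w.py
```

```text
clock: 33.8
position: [0.6319, 0.2462, 0.0423]
ee_rot: [1.0, 0.0, 0.0, -0.0]
ft_force: [-0.0, 0.0, -0.1]
grip_width: 0.7
t 33.8 tcp [0.6319 0.2462 0.0423] toolY -89.96 x [1.    0.001 0.   ] tilt [ 0.  0. -1.] F [-0.   0.  -0.1] w 0.7 j [-1.05  0.79  0.91  1.53 -0.67  1.15 -1.57]
shift units [-0.018 -0.016  0.032]
turn units 0.007
clock: 34.42
position: [0.6325, 0.2462, 0.0431]
ee_rot: [1.0, 0.0, 0.001, -0.0]
ft_force: [-1.7, -0.8, 5.9]
grip_width: 0.373
t 34.42 tcp [0.6325 0.2462 0.0431] toolY -89.98 x [1.    0.    0.001] tilt [ 0.001  0.001 -1.   ] F [-1.7 -0.8  5.9] w 0.373 j [-1.05  0.79  0.91  1.53 -0.67  1.15 -1.57]
```

```bash
python3 -m pendant '[[0,0,-0.8,0,1],[0,0,-2,0,1],[-6.1,-2.55,-2,0,1],[-6.1,-2.55,-2,0,1],[-6.1,-2.55,-2,0,1]]'; python3 -m pendant '[[0,0,0,0,1],[0,0,0,0,1]]'; python3 w.py .387 .348 .041 0
```

```text
clock: 35.05
position: [0.4572, 0.3189, 0.122]
ee_rot: [1.0, 0.0, -0.0, -0.001]
ft_force: [-0.2, 2.0, 0.3]
grip_width: 0.375
clock: 35.3
position: [0.459, 0.3186, 0.1224]
ee_rot: [1.0, 0.001, 0.0, -0.0]
ft_force: [0.7, -0.2, 0.7]
grip_width: 0.369
t 35.3 tcp [0.459  0.3186 0.1224] toolY -89.93 x [1.    0.001 0.001] tilt [ 0.001  0.001 -1.   ] F [ 0.7 -0.2  0.7] w 0.369 j [-1.57  0.48  1.12  1.82 -0.47  1.15 -1.87]
shift units [-1.799 -0.736  2.034]
turn units 0.011
```

```bash
python3 -m pendant '[[-1.8,-0.74,0,0,1],[-1.8,-0.74,0,0,1],[-1.8,-0.74,0.8,0,1],[-1.8,-0.74,1.2,0,1],[-1.8,-0.74,1.2,0,1]]'; python3 -m pendant '[[0,0,0,0,1],[0,0,0,0,1]]'; python3 w.py .387 .348 .041 0;python3 - <<'E'
from h import *
s=shot('wrist','w20')
E
```

```text
clock: 35.92
position: [0.3879, 0.3461, 0.0734]
ee_rot: [1.0, -0.001, -0.0, 0.001]
ft_force: [-0.7, 0.1, -0.3]
grip_width: 0.371
clock: 36.17
position: [0.3876, 0.348, 0.0746]
ee_rot: [1.0, -0.0, 0.0, -0.001]
ft_force: [0.1, 0.1, 0.1]
grip_width: 0.368
t 36.17 tcp [0.3876 0.348  0.0746] toolY -90.01 x [ 1.    -0.     0.001] tilt [ 0.001  0.001 -1.   ] F [0.1 0.1 0.1] w 0.368 j [-1.74  0.46  1.12  1.95 -0.48  1.03 -1.98]
shift units [-0.014 -0.     0.841]
turn units -0.002
```

View pics/w20.png

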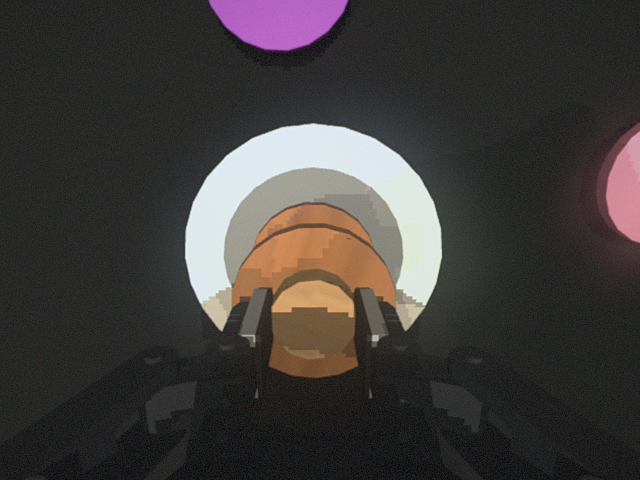

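Aligned; lower slowly to contact and release.

```bash
python3 -m pendant '[[0,0,0.4,0,1],[0,0,0.7,0,1],[0,0,0.8,0,1],[0,0,0.83,0,1],[0,0,0.83,0,1]]';  python3 w.py; python3 -m pendant '[[0,0,0,0,0.6],[0,0,0,0,0.3],[0,0,0,0,0.3],[0,0,0,0,0.3]]';python3 -m pendant '[[0,0,-1,0,0.3],[0,0,-2,0,0.3],[0,0,-2,0,0.3]]'; python3 w.py .672 -.0515 .1 0;python3 feet.py t13; python3 - <<'E'
from h import *
s=shot('wrist','w21')
E
```

```text
clock: 36.85
position: [0.3865, 0.3474, 0.0409]
ee_rot: [1.0, 0.0, -0.001, 0.0]
ft_force: [-4.6, -2.0, 12.4]
grip_width: 0.367
t 36.85 tcp [0.3865 0.3474 0.0409] toolY -90.0 x [ 1.     0.    -0.002] tilt [-0.002 -0.    -1.   ] F [-4.6 -2.  12.4] w 0.367 j [-1.69  0.51  1.06  1.98 -0.54  0.97 -1.94]
clock: 37.35
position: [0.3869, 0.3478, 0.0406]
ee_rot: [1.0, 0.0, 0.0, -0.0]
ft_force: [0.5, -0.5, 0.7]
grip_width: 0.7
clock: 37.72
position: [0.388, 0.3489, 0.1229]
ee_rot: [1.0, 0.0, 0.001, -0.002]
ft_force: [-0.5, 0.9, -1.1]
grip_width: 0.701
t 37.73 tcp [0.388  0.3489 0.1229] toolY -89.97 x [1.    0.001 0.002] tilt [ 0.002  0.004 -1.   ] F [-0.5  0.9 -1.1] w 0.701 j [-1.82  0.39  1.2   1.91 -0.41  1.11 -2.03]
shift units [ 7.094 10.017  0.55 ]
turn units 0.005
board 206 mean [ 0.6715 -0.0513  0.0513] ray [ 0.6717 -0.0514]
board 210 mean [ 0.6219 -0.1252  0.0513] ray [ 0.6221 -0.1253]
```

View pics/w21.png

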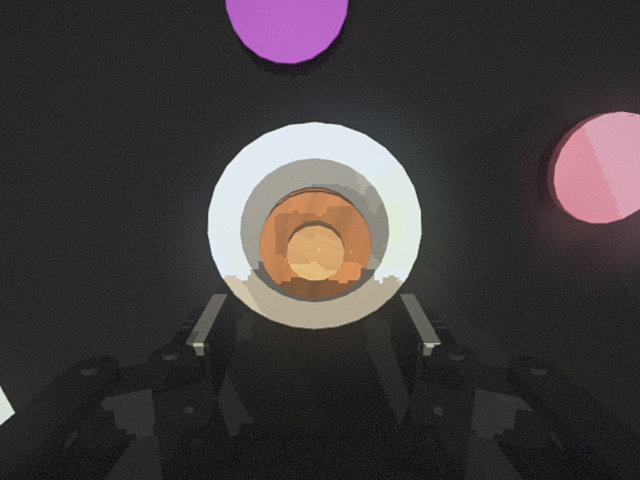

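```bash
python3 -m pendant '[[7.1,10,0,0,0.3],[7.1,10,0,0,0.3],[7.1,10,0,0,0.3],[7.1,10,0,0,0.3],[7.1,10,0,0,0.3]]'; python3 -m pendant '[[0,0,0,0,0.3]]';python3 w.py .672 -.0514 .1 0
```

```text
clock: 38.45
position: [0.5682, 0.0915, 0.1192]
ee_rot: [1.0, 0.0, -0.001, 0.0]
ft_force: [-0.3, 1.1, 0.7]
grip_width: 0.702
clock: 38.58
position: [0.5692, 0.0852, 0.1197]
ee_rot: [1.0, -0.005, -0.0, 0.002]
ft_force: [-1.1, -0.1, -0.1]
grip_width: 0.702
t 38.58 tcp [0.5692 0.0852 0.1197] toolY -90.61 x [ 1.    -0.011 -0.   ] tilt [-0.    -0.003 -1.   ] F [-1.1 -0.1 -0.1] w 0.702 j [-1.07  0.51  1.08  1.77 -0.49  1.16 -1.42]
shift units [2.607 3.387 0.504]
turn units -0.102
```

```bash
python3 -m pendant '[[2.57,3.42,0,0,0.3],[2.57,3.42,0,0,0.3],[2.57,3.42,0,0,0.3],[2.57,3.42,0.5,0,0.3]]'; python3 -m pendant '[[0,0,0,0,0.3],[0,0,0,0,0.3]]';python3 w.py .6717 -.0514 .042 0; python3 - <<'E'
from h import *
s=shot('wrist','w22')
E
```

```text
clock: 39.08
position: [0.6715, -0.0481, 0.1]
ee_rot: [1.0, -0.002, 0.0, 0.001]
ft_force: [-0.0, -0.5, -0.9]
grip_width: 0.702
clock: 39.33
position: [0.6703, -0.0416, 0.1003]
ee_rot: [1.0, 0.001, -0.0, -0.0]
ft_force: [-0.1, 0.2, 0.2]
grip_width: 0.701
t 39.33 tcp [ 0.6703 -0.0416  0.1003] toolY -89.85 x [ 1.     0.003 -0.001] tilt [-0.001  0.001 -1.   ] F [-0.1  0.2  0.2] w 0.701 j [-0.64  0.72  0.95  1.51 -0.61  1.23 -1.16]
shift units [0.035 0.245 1.456]
turn units 0.025
```

View pics/w22.png

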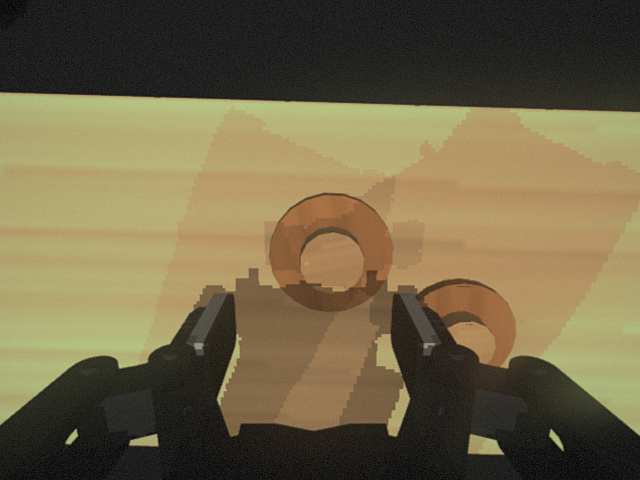

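```bash
python3 -m pendant '[[0.02,0.24,0.5,0,0.3],[0.02,0.24,1.2,0,0.3],[0.02,0.24,1.45,0,0.3],[0.02,0.24,1.45,0,0.3]]'; python3 w.py .6717 -.0514 .041 0
```

```text
clock: 39.88
position: [0.6711, -0.0532, 0.042]
ee_rot: [1.0, 0.0, -0.001, 0.0]
ft_force: [-0.1, -0.1, -0.1]
grip_width: 0.699
t 39.88 tcp [ 0.6711 -0.0532  0.042 ] toolY -89.97 x [ 1.     0.001 -0.001] tilt [-0.001 -0.    -1.   ] F [-0.1 -0.1 -0.1] w 0.699 j [-0.6   0.78  0.91  1.55 -0.65  1.14 -1.12]
shift units [ 0.015 -0.045  0.026]
turn units 0.006
```

```bash
python3 -m pendant '[[0.01,-0.03,0.02,0,0.6],[0.01,-0.03,0.02,0,1],[0.01,-0.03,0.02,0,1],[0.01,-0.03,0.02,0,1],[0.01,-0.03,0.02,0,1]]' ; python3 w.py; python3 -m pendant '[[0,0,-0.8,0,1],[0,0,-2.2,0,1],[-3,-5,-2.4,0,1],[-4,-7,-2.4,0,1],[-5,-7,-2.4,0,1]]'; python3 -m pendant '[[0,0,0,0,1]]';python3 w.py .387 .348 .14 0
```

```text
clock: 40.5
position: [0.6727, -0.0519, 0.043]
ee_rot: [1.0, 0.0, 0.001, -0.0]
ft_force: [-0.7, 1.1, 6.9]
grip_width: 0.373
t 40.5 tcp [ 0.6727 -0.0519  0.043 ] toolY -89.96 x [1.    0.001 0.002] tilt [ 0.002  0.    -1.   ] F [-0.7  1.1  6.9] w 0.373 j [-0.6   0.78  0.91  1.55 -0.66  1.14 -1.12]
clock: 41.12
position: [0.5692, 0.1068, 0.1348]
ee_rot: [1.0, 0.001, 0.0, -0.0]
ft_force: [0.7, 0.9, -0.1]
grip_width: 0.366
clock: 41.25
position: [0.5674, 0.112, 0.1342]
ee_rot: [1.0, 0.005, -0.001, -0.002]
ft_force: [1.1, -1.1, -0.3]
grip_width: 0.37
t 41.25 tcp [0.5674 0.112  0.1342] toolY -89.38 x [ 1.     0.011 -0.002] tilt [-0.002  0.003 -1.   ] F [ 1.1 -1.1 -0.3] w 0.37 j [-1.11  0.5   1.08  1.75 -0.48  1.19 -1.45]
shift units [-4.446 -5.949 -0.117]
turn units 0.104
```

```bash
python3 -m pendant '[[-4.5,-5.9,0,0,1],[-4.5,-5.9,0,0,1],[-4.5,-5.9,0,0,1],[-4.5,-5.9,0,0,1],[-4.5,-5.9,0,0,1]]'; python3 -m pendant '[[0,0,0,0,1],[0,0,0,0,1]]';python3 w.py .387 .348 .061 0
```

```text
clock: 41.88
position: [0.3886, 0.3424, 0.1349]
ee_rot: [1.0, 0.001, -0.0, -0.001]
ft_force: [-0.2, 1.0, -1.3]
grip_width: 0.372
clock: 42.12
position: [0.3908, 0.3397, 0.1349]
ee_rot: [1.0, -0.0, 0.0, -0.0]
ft_force: [0.2, -0.8, -0.4]
grip_width: 0.37
t 42.12 tcp [0.3908 0.3397 0.1349] toolY -90.04 x [ 1.    -0.001  0.001] tilt [ 0.001 -0.    -1.   ] F [ 0.2 -0.8 -0.4] w 0.37 j [-1.82  0.36  1.21  1.91 -0.37  1.13 -2.04]
shift units [-0.097 -0.208  1.847]
turn units -0.007
```

```bash
python3 -m pendant '[[-0.1,-0.21,0,0,1],[-0.1,-0.21,0.5,0,1],[-0.1,-0.21,1,0,1],[-0.1,-0.21,1.2,0,1],[-0.1,-0.21,1.2,0,1]]';python3 -m pendant '[[0,0,0,0,1]]'; python3 w.py .387 .348 .061 0; python3 - <<'E'
from h import *
s=shot('wrist','w23')
E
```

```text
clock: 42.75
position: [0.3859, 0.3483, 0.0859]
ee_rot: [1.0, -0.0, -0.0, 0.001]
ft_force: [-0.1, 0.1, -0.4]
grip_width: 0.369
clock: 42.88
position: [0.3863, 0.3491, 0.087]
ee_rot: [1.0, 0.0, 0.0, -0.0]
ft_force: [0.2, -0.8, -0.7]
grip_width: 0.374
t 42.88 tcp [0.3863 0.3491 0.087 ] toolY -90.0 x [1. 0. 0.] tilt [ 0.  0. -1.] F [ 0.2 -0.8 -0.7] w 0.374 j [-1.76  0.43  1.13  1.94 -0.45  1.05 -2.  ]
shift units [0.017 0.027 0.65 ]
turn units 0.001
```

View pics/w23.png

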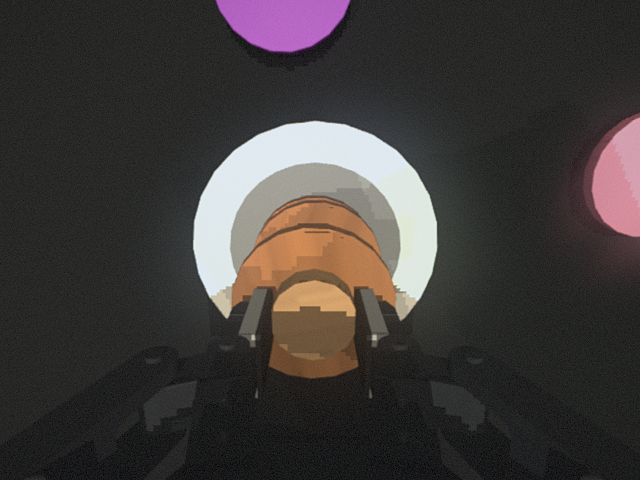

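```bash
python3 -m pendant '[[0.02,0.02,0.3,0,1],[0.02,0.02,0.55,0,1],[0.02,0.02,0.62,0,1],[0.02,0.02,0.65,0,1],[0.02,0.02,0.65,0,1]]';  python3 w.py; python3 -m pendant '[[0,0,0,0,0.6],[0,0,0,0,0.3],[0,0,0,0,0.3],[0,0,0,0,0.3]]';python3 -m pendant '[[0,0,-0.8,0,0.3],[0,0,-1.6,0,0.3],[0,0,-1.8,0,0.3]]'; python3 w.py .622 -.1253 .1 0;python3 feet.py t14; python3 - <<'E'
from h import *
s=shot('wrist','w24'); s=shot('side','s20')
E
```

```text
clock: 43.55
position: [0.3868, 0.3479, 0.061]
ee_rot: [1.0, 0.0, -0.0, 0.0]
ft_force: [-2.4, -3.4, 8.2]
grip_width: 0.373
t 43.55 tcp [0.3868 0.3479 0.061 ] toolY -90.0 x [ 1.     0.    -0.001] tilt [-0.001 -0.    -1.   ] F [-2.4 -3.4  8.2] w 0.373 j [-1.71  0.47  1.08  1.96 -0.5   1.   -1.97]
clock: 44.05
position: [0.3868, 0.3483, 0.0606]
ee_rot: [1.0, 0.0, 0.0, -0.0]
ft_force: [0.2, -0.3, 0.6]
grip_width: 0.699
clock: 44.42
position: [0.3874, 0.3489, 0.1341]
ee_rot: [1.0, 0.0, 0.001, -0.001]
ft_force: [-0.4, 1.3, -0.3]
grip_width: 0.7
t 44.42 tcp [0.3874 0.3489 0.1341] toolY -89.97 x [1.    0.001 0.001] tilt [ 0.001  0.002 -1.   ] F [-0.4  1.3 -0.3] w 0.7 j [-1.83  0.36  1.2   1.9  -0.38  1.13 -2.05]
shift units [ 5.859 11.86   0.833]
turn units 0.005
board 208 mean [ 0.6222 -0.1256  0.0509] ray [ 0.6223 -0.1257]
```

View pics/w24.png

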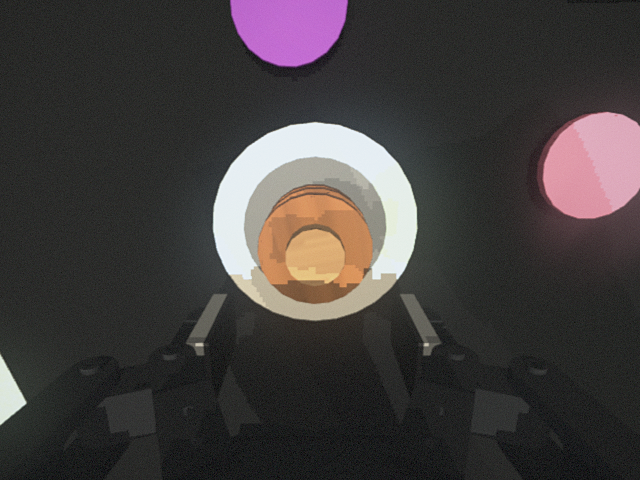

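Pile of three is true. Last base at (0.622, −0.1255).

```bash
python3 -m pendant '[[3,6,0,0,0.3],[3,6,0,0,0.3],[3,6,0,0,0.3],[5,10,0,0,0.3],[5.86,11.86,0,0,0.3]]'; python3 -m pendant '[[0,0,0,0,0.3],[0,0,0,0,0.3]]'; python3 w.py .6222 -.1256 .1 0
```

```text
clock: 45.2
position: [0.5262, 0.0671, 0.1315]
ee_rot: [1.0, 0.001, -0.001, -0.0]
ft_force: [0.8, 0.3, 0.9]
grip_width: 0.701
clock: 45.45
position: [0.5256, 0.0684, 0.1316]
ee_rot: [1.0, -0.0, -0.001, 0.0]
ft_force: [-0.7, 0.8, 0.6]
grip_width: 0.698
t 45.45 tcp [0.5256 0.0684 0.1316] toolY -90.03 x [ 1.    -0.001 -0.002] tilt [-0.002 -0.    -1.   ] F [-0.7  0.8  0.6] w 0.698 j [-1.18  0.38  1.16  1.88 -0.39  1.14 -1.45]
shift units [2.42  4.847 0.788]
turn units -0.005
```

```bash
python3 -m pendant '[[2.42,4.85,0,0,0.3],[2.42,4.85,0,0,0.3],[2.42,4.85,0,0,0.3],[2.42,4.85,0,0,0.3],[2.42,4.85,0.8,0,0.3]]'; python3 -m pendant '[[0,0,0,0,0.3],[0,0,0,0,0.3]]'; python3 w.py .6222 -.1256 .041 0; python3 - <<'E'
from h import *
s=shot('wrist','w25')
E
```

```text
clock: 46.08
position: [0.6246, -0.1265, 0.1012]
ee_rot: [1.0, 0.0, 0.001, 0.001]
ft_force: [0.5, 0.1, -2.4]
grip_width: 0.703
clock: 46.32
position: [0.6234, -0.1235, 0.1011]
ee_rot: [1.0, 0.002, -0.0, -0.0]
ft_force: [0.3, 1.0, -0.0]
grip_width: 0.7
t 46.33 tcp [ 0.6234 -0.1235  0.1011] toolY -89.82 x [ 1.     0.003 -0.   ] tilt [-0.  0. -1.] F [ 0.3  1.  -0. ] w 0.7 j [-0.57  0.65  0.98  1.62 -0.57  1.19 -1.03]
shift units [-0.029  0.053  1.502]
turn units 0.029
```

View pics/w25.png

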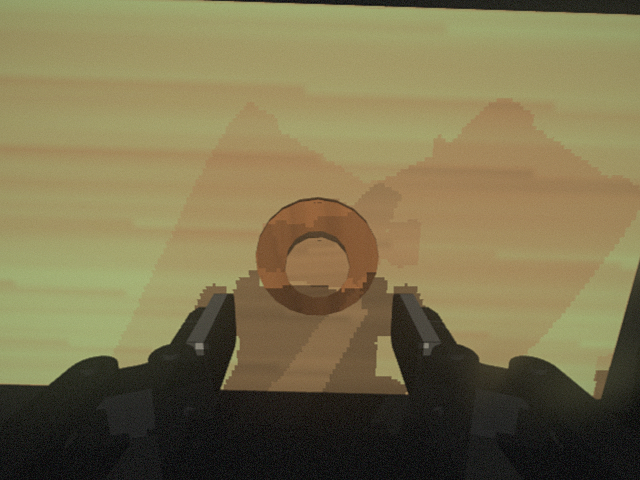

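```bash
python3 -m pendant '[[-0.03,0.05,0.5,0,0.3],[-0.03,0.05,1.2,0,0.3],[-0.03,0.05,1.49,0,0.3],[-0.03,0.05,1.49,0,0.3]]'; python3 w.py .6222 -.1256 .041 0;  python3 -m pendant '[[0,0,0,0,0.6],[0,0,0,0,1],[0,0,0,0,1],[0,0,0,0,1],[0,0,0,0,1]]' ; python3 w.py; python3 -m pendant '[[0,0,-0.8,0,1],[0,0,-2.2,0,1],[-2,-4,-2.8,0,1],[-3,-6,-2.8,0,1],[-4,-8,-2.8,0,1]]'; python3 -m pendant '[[0,0,0,0,1]]';python3 w.py .387 .348 .14 0
```

```text
clock: 46.88
position: [0.6214, -0.1272, 0.0404]
ee_rot: [1.0, 0.0, -0.001, -0.0]
ft_force: [0.3, 0.5, 0.4]
grip_width: 0.7
t 46.88 tcp [ 0.6214 -0.1272  0.0404] toolY -89.97 x [ 1.     0.001 -0.001] tilt [-0.001  0.    -1.   ] F [0.3 0.5 0.4] w 0.7 j [-0.53  0.71  0.92  1.66 -0.63  1.09 -0.99]
shift units [ 0.021 -0.041 -0.015]
turn units 0.005
clock: 47.5
position: [0.6225, -0.1276, 0.0423]
ee_rot: [1.0, 0.0, 0.001, -0.0]
ft_force: [-1.3, 0.1, 7.3]
grip_width: 0.373
t 47.5 tcp [ 0.6225 -0.1276  0.0423] toolY -89.97 x [1.    0.    0.002] tilt [ 0.002  0.    -1.   ] F [-1.3  0.1  7.3] w 0.373 j [-0.53  0.71  0.92  1.66 -0.63  1.09 -0.99]
clock: 48.12
position: [0.5375, 0.0411, 0.1455]
ee_rot: [1.0, 0.0, 0.0, -0.001]
ft_force: [0.4, 1.9, 0.2]
grip_width: 0.362
clock: 48.25
position: [0.5368, 0.0473, 0.145]
ee_rot: [1.0, 0.006, -0.0, -0.002]
ft_force: [0.1, -0.1, -0.7]
grip_width: 0.368
t 48.25 tcp [0.5368 0.0473 0.145 ] toolY -89.31 x [ 1.     0.012 -0.001] tilt [-0.001  0.004 -1.   ] F [ 0.1 -0.1 -0.7] w 0.368 j [-1.12  0.39  1.16  1.84 -0.39  1.17 -1.39]
shift units [-3.654 -7.562  0.154]
turn units 0.115
```

```bash
python3 -m pendant '[[-3.75,-7.5,0,0,1],[-3.75,-7.5,0,0,1],[-3.75,-7.5,0,0,1],[-3.75,-7.5,0,0,1],[-3.75,-7.5,0,0,1]]'; python3 -m pendant '[[0,0,0,0,1],[0,0,0,0,1]]';python3 w.py .387 .348 .12 0
```

```text
clock: 48.88
position: [0.3979, 0.3204, 0.1457]
ee_rot: [1.0, -0.0, 0.0, -0.001]
ft_force: [0.1, 0.4, 0.7]
grip_width: 0.369
clock: 49.12
position: [0.3991, 0.3181, 0.1453]
ee_rot: [1.0, -0.0, 0.0, 0.0]
ft_force: [0.0, -0.8, -0.6]
grip_width: 0.373
t 49.12 tcp [0.3991 0.3181 0.1453] toolY -90.03 x [ 1.    -0.001  0.001] tilt [ 0.001 -0.    -1.   ] F [ 0.  -0.8 -0.6] w 0.373 j [-1.81  0.3   1.22  1.91 -0.31  1.14 -2.05]
shift units [-0.304 -0.748  0.632]
turn units -0.006
```

```bash
python3 -m pendant '[[-0.3,-0.75,0,0,1],[-0.3,-0.75,0,0,1],[-0.3,-0.75,0.6,0,1],[-0.3,-0.75,1,0,1],[-0.3,-0.75,1,0,1]]';python3 -m pendant '[[0,0,0,0,1]]'; python3 w.py .387 .348 .080 0; python3 - <<'E'
from h import *
s=shot('wrist','w26')
E
```

```text
clock: 49.75
position: [0.3866, 0.3473, 0.1043]
ee_rot: [1.0, -0.001, -0.0, 0.001]
ft_force: [0.3, -0.2, 0.9]
grip_width: 0.369
clock: 49.88
position: [0.3871, 0.3486, 0.1056]
ee_rot: [1.0, -0.0, 0.0, -0.0]
ft_force: [0.2, 0.4, -0.7]
grip_width: 0.378
t 49.88 tcp [0.3871 0.3486 0.1056] toolY -90.04 x [ 1.    -0.001  0.001] tilt [ 0.001  0.    -1.   ] F [ 0.2  0.4 -0.7] w 0.378 j [-1.77  0.39  1.13  1.93 -0.4   1.08 -2.04]
shift units [-0.002  0.016  0.641]
turn units -0.006
```

View pics/w26.png

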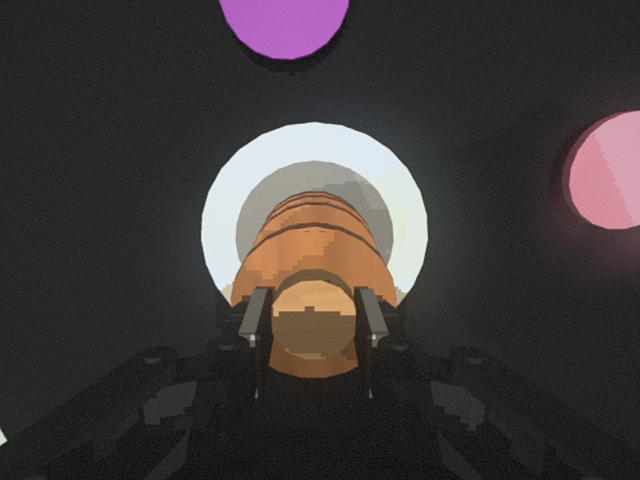

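```bash
python3 -m pendant '[[0,0.01,0.3,0,1],[0,0.01,0.5,0,1],[0,0.01,0.6,0,1],[0,0.01,0.63,0,1],[0,0.01,0.63,0,1]]';  python3 w.py; python3 -m pendant '[[0,0,0,0,0.6],[0,0,0,0,0.3],[0,0,0,0,0.3],[0,0,0,0,0.3]]';python3 -m pendant '[[0,0,-0.8,0,0.3],[0,0,-1.6,0,0.3],[0,0,-2.4,0,0.3]]';python3 -m pendant '[[4,5,-1,0,0.3],[4,5,-1,0,0.3],[4,5,-1,0,0.3],[4,5,-1,0,0.3],[4,5,-1,0,0.3]]'; python3 -m pendant '[[0,0,0,0,0.3],[0,0,0,0,0.3]]'; python3 feet.py t15; python3 - <<'E'
from h import *
s=shot('side','s21')
t=load('t15'); P=pts(t); hsv=cv2.cvtColor(t['im'],cv2.COLOR_RGB2HSV)
m=(P[:,:,2]<.02)&(np.hypot(P[:,:,0]-.386,P[:,:,1]-.348)<.1)&(hsv[:,:,2]>150)&(hsv[:,:,1]<60)
c=max(cv2.findContours(m.astype(np.uint8),0,2)[0],key=cv2.contourArea);e=cv2.fitEllipse(c);print('plate',ray(t,*e[0],.008).round(4))
a=cv2.imread('pics/s21.png')[130:280,130:330]; cv2.imwrite('pics/s21c.png',cv2.resize(a,None,fx=4,fy=4))
E
```

```text
clock: 50.55
position: [0.3867, 0.3485, 0.0803]
ee_rot: [1.0, 0.0, 0.0, -0.0]
ft_force: [-2.7, -1.9, 8.1]
grip_width: 0.371
t 50.55 tcp [0.3867 0.3485 0.0803] toolY -89.99 x [1. 0. 0.] tilt [ 0.  0. -1.] F [-2.7 -1.9  8.1] w 0.371 j [-1.73  0.43  1.09  1.95 -0.44  1.03 -2.01]
clock: 51.05
position: [0.3863, 0.3486, 0.0798]
ee_rot: [1.0, 0.0, -0.0, -0.0]
ft_force: [0.7, -0.5, 0.6]
grip_width: 0.699
clock: 51.42
position: [0.3863, 0.3484, 0.1768]
ee_rot: [1.0, 0.0, -0.0, 0.0]
ft_force: [1.0, 0.3, 0.6]
grip_width: 0.699
clock: 52.05
position: [0.5488, 0.1426, 0.2167]
ee_rot: [1.0, -0.004, 0.001, 0.001]
ft_force: [-0.2, 0.4, -0.0]
grip_width: 0.703
clock: 52.3
position: [0.5456, 0.1506, 0.2154]
ee_rot: [1.0, 0.002, -0.0, -0.0]
ft_force: [-0.1, -0.3, 0.4]
grip_width: 0.699
p4 239 mean [0.386  0.3466 0.089 ] ray [0.3859 0.3469]
plate [0.3881 0.3732 0.008 ]
```

View pics/t15.png

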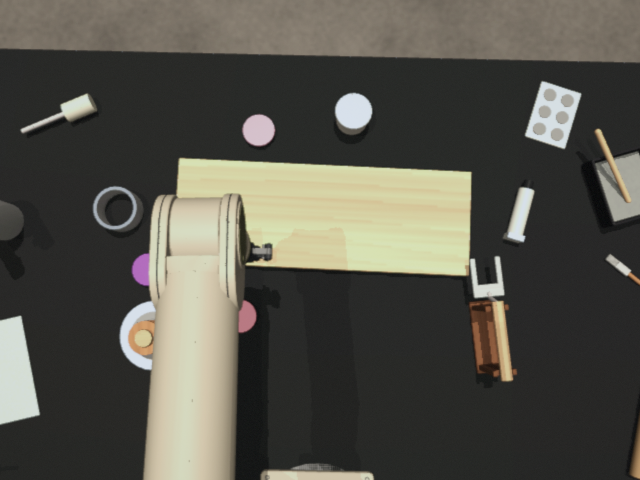

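View pics/s21c.png

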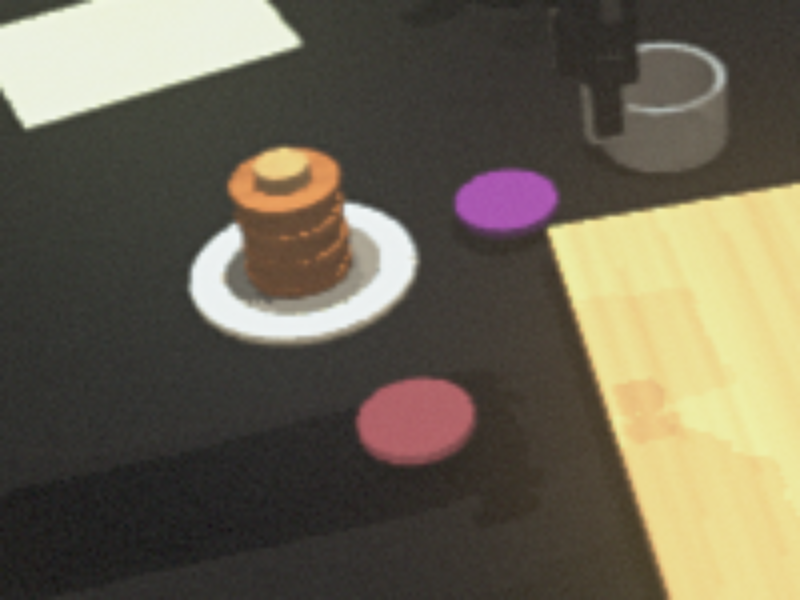

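```bash
python3 -m pendant '[[0,0,0,0,0.3],[0,0,0,0,0.3]]'; python3 -c "
from workcell import hand_in; print(hand_in())"
```

```text
clock: 52.65
position: [0.5462, 0.1493, 0.2158]
ee_rot: [1.0, 0.001, -0.0, -0.0]
ft_force: [-0.7, 0.2, 0.3]
grip_width: 0.703
the job is handed in; nothing more can be done
None
```

All four bases lie foot up in one pile on the plate, and the spatula is back in its cradle. I handed the job in at about 53 s, with no verdict reported.

- **Turning:** The moves only allow a turn about the vertical tool axis, so I could not tip the bases off with a wrist turn, nor take them up with the foot between the tines. Instead I slid one outer tine under each rim, lifted along an arc and pushed the base over. The fingers did not touch any base while it was on edge.
- **Spatula, then stacking:** I laid the spatula back in the cradle before touching any base with the fingers. I then picked each base up by its foot and stacked it on the plate. One base had been knocked about 3 cm aside meanwhile; I measured its position again before picking it.
- **Last checks:** The top base's foot is at (0.386, 0.347), 0.089 m high, about 1 mm from the plate centre measured at the start, (0.386, 0.348). The side view shows four level discs. In the top view the spatula lies in its cradle, and the tape roll and paint tube are where they started; I judged all three by eye.
- **Check that disagreed:** A last re-fit of the plate centre gave (0.388, 0.373). I discarded it because the arm hid part of the plate in that picture.

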